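# Load the tapered tool handle into the drilling jig

### The job

Two turned wooden tool handles lie half under the little steel riser; take the one with the tapered nose by its nose half, draw it out straight, lay it in the open part of the drilling jig's V-groove with the nose towards the sliding stop but still short of the bridge, and let go. Then take it again nearer its tail and push it gently along the groove, under the bridge, until the nose rests against the stop, without shoving the stop out of its setting; let go and leave it lying in the groove. Leave everything else where it is.

Things in the scene. Friction and masses are not known exactly. Their poses are not given: they have to be found in the camera images.
- handle_center (a point): Centre of the tapered wooden handle, the one to load: round bar, 28 mm diameter, 160 mm long, about 0.1 kg. x runs along it towards the nose; the last 28 mm at the nose taper from 28 to 10 mm diameter; both ends are flat. At the start it lies level, axis 45 mm above the counter, in one of the riser's two troughs, nose half sticking out, tail half under the roof.
- handle_nose (a point): Middle of the tapered handle's flat nose end, 80 mm from its centre along its x axis; x points out of the nose.
- blunt_center (a point): Centre of the other wooden handle: same 28 mm diameter and 160 mm length, but full width at both ends. It lies parallel in the riser's other trough, 70 mm beside the first (either side). Not to be moved.
- riser: Low steel riser, fixed; origin on the counter, x points from its open front to the back. Two V-troughs along x at y = +35 and -35 mm, x -20 to 100 mm, each 36 mm wide, tops 38 mm above the counter. The handles' centres start at x = 15 mm, so the outer 45 mm of the nose half is beyond the trough. Base plate 6 mm thick, x -20 to 110 mm.
- roof (a point): Middle of the front edge of the riser's roof, on its underside, 67 mm above the counter; axes as the riser. The roof is 4 mm thick, runs 95 mm back from here and 100 mm to each side, on legs at the corners (y about +-94 mm). It covers the tail half (80 mm) of both handles, 8 mm above them; a handle is free once drawn 80 mm straight out towards -x.
- jig: Drilling jig, fixed; origin on the counter, x runs along the groove towards the stop. A 90 degree V-groove runs along x at y = 0 from x = -155 to 165 mm in a body 60 mm wide with flat tops 43 mm above the counter (base plate 100 mm wide, 8 mm thick). A handle lying in the groove has its axis 50 mm above the counter. The groove is open from above for x < 35 mm.
- bridge (a point): Middle of the underside of the jig's fixed bridge, 70 mm above the counter, at jig x = 60 mm; axes as the jig. The bridge spans the groove over 50 mm of its length (jig x 35 to 85 mm), 38 mm wide inside, 60 mm outside; its top is 78 mm and the drill bush on it 86 mm above the counter.
- stop_face (a point): Middle of the sliding stop's face that the nose must rest against, on the groove's line, 50 mm above the counter, beyond the bridge; x points along the groove away from the bridge. The stop is an aluminium block 22 mm long, 44 mm wide, 44 to 70 mm above the counter, with a black knob to 82 mm. Only friction holds it: a push of more than about 14 N shifts it.
- stop (a joint): Setting of the stop along the groove in m: its face lies at jig x = 100 mm + this value; differs from start to start (about 5 to 35 mm). It slides with friction and does not spring back. Not to be shifted.
- tier0_center (a point): Centre of the bottom one of three stacked empty steel tiffin tiers, each 110 mm in diameter (about 122 mm over the lugs), 52 mm high, 3 mm wall; the stack is 156 mm tall, beyond the middle of the counter. Bystander.
- tier1_center (a point): Centre of the middle one of three stacked empty steel tiffin tiers, each 110 mm in diameter (about 122 mm over the lugs), 52 mm high, 3 mm wall; the stack is 156 mm tall, beyond the middle of the counter. Bystander.
- tier2_center (a point): Centre of the top one of three stacked empty steel tiffin tiers, each 110 mm in diameter (about 122 mm over the lugs), 52 mm high, 3 mm wall; the stack is 156 mm tall, beyond the middle of the counter. Bystander.
- dustpan: Small aluminium dustpan lying flat, 130 x 150 mm, rear wall 35 mm high at x = +64 mm, handle to x = 148 mm, orange spring clip on the rear wall up to 78 mm high; origin under the pan's centre. Bystander.
- screwdriver: Crosshead screwdriver lying down, 190 mm long, along its x axis, nearest the robot. Bystander.
- hexkey: Chrome hex key lying on the riser's roof, 100 mm by 30 mm, 7 mm thick. Bystander.
- jar: Glass jar with steel lid, 66 mm in diameter, 90 mm high; origin under its centre. Bystander.
- tumbler: Steel tumbler, 72 mm in diameter, 95 mm high; origin under its centre. Bystander.
Mind the look-alikes: they are no part of the job. Leave any yellow look-alike of the part that bears handle_center alone.

How it is judged (in metres and radians):
On the way, in this order (a step that is already met when the one before it is completed fails the run):
1. the tapered handle lies in the open part of the groove, nose towards the stop and short of the bridge (nose less than 10 mm past its near edge), let go (y of handle_center in the frame of jig between -0.005 and 0.005 m and z of handle_center in the frame of jig between 0.045 and 0.056 m and angle between the x axis of handle_center and the x axis of jig, either way round below 0.06 rad and x of handle_nose in the frame of jig between -0.05 and 0.045 m and contact force between the fingers and handle below 0.05 N), for 0.2 s.
2. the fingers, on the handle again, push it along the groove until its nose is through the bridge (y of handle_center in the frame of jig between -0.005 and 0.005 m and z of handle_center in the frame of jig between 0.045 and 0.056 m and angle between the x axis of handle_center and the x axis of jig, either way round below 0.06 rad and x of handle_nose in the frame of jig above 0.087 m and contact force between the fingers and handle above 0.2 N).
At the end, for the whole second after the job is handed in: The tapered handle lies in the V-groove (axis within 5 mm of the groove's line, seated to about 5 mm in height, within 0.06 rad), its nose within 3 mm of the stop's face, the stop within 5 mm of where it was set, the handle released and at rest; the bystanders within 30 mm of where they were (y of handle_center in the frame of jig between -0.005 and 0.005 m and z of handle_center in the frame of jig between 0.045 and 0.056 m and angle between the x axis of handle_center and the x axis of jig, either way round below 0.06 rad and x of handle_nose in the frame of stop_face between -0.003 and 0.003 m and y of handle_nose in the frame of stop_face between -0.005 and 0.005 m and z of handle_nose in the frame of stop_face between -0.006 and 0.006 m and distance of stop_face from where it was at the start of the episode below 0.005 m and linear speed of handle below 0.01 m/s and contact force between the fingers and handle below 0.05 N); the robot touches nothing.
It fails at once if the stop is shoved more than 5 mm from its setting (distance of stop_face from where it was at the start of the episode above 0.005 m).
It fails at once if a bystander is moved more than 30 mm (distance of any of blunt_center, tier0_center, tier1_center, tier2_center, dustpan, screwdriver, hexkey, jar, tumbler from where it was at the start of the episode above 0.03 m).
It also fails if it takes over 56 s, if anything falls off the work surface, if the arm or the gripper's body presses on something with over 40 N, if the wrist force passes 120 N, or if a joint passes its speed limit or range.

### The arm

A 6-joint arm with a two-finger parallel gripper is mounted at the origin on the work surface. World frame = base frame: x ahead of the robot, y to its left, z up, the work surface at z = 0. Lengths are in m, angles in degrees, forces in N, time in s.
With the tool pointing down it reaches from about 0.225 to 0.725 m from the base axis. Payload 3.1 kg.
Tool frame: the origin (TCP) lies at the very end of the fingers, on their centre line; the grasp point (between the pads) lies 19 mm behind it (robot.grip_point_offset is the distance from the TCP to the grasp point, in m); x points along the fingers, z is the direction in which the jaws open and shut, and the axes are right-handed (so a half turn about x gives the same grasp; the last joint's range is limited). The gripper opens to 85 mm and grips with 20 to 120 N. Pads are 22 mm wide; open, the fingers measure 114 mm over their backs; the gripper's body (76 mm by 85 mm) begins 54 mm behind the grasp point. The pads swing forward as they close: fully open they stand 13 mm farther back than shut.
Start: joints at [60.172, 2.75, 5.684, 92.934, 0, 82.678], TCP at [0.201, 0.485, 0.231] pointing down, gripper open.
Joint ranges: [-166.93, 166.93], [-56.73, 111.36], [-69.38, 81.34], [-121.58, 131.49], [-85.45, 84.26], [-180, 180]. Speed limits (degrees/s): [159.86, 159.86, 180, 180, 180, 180].

### API

Orientations are given as a 3x3 rotation matrix whose columns are the frame's x, y, z axes.
In Python, from cell import robot gives the robot as it stands. The module is installed in compiled form; this text tells all that it offers.
- The arm moves only by the shell command python3 -m inch 'ROWS' [FORCE]. ROWS is JSON, a list of rows, each a list of 5 numbers: the shift along the tool's x, y, z each as a share of 30 cm, from -1 to 1, then the turn about the tool's x as a share of pi rad, from -1 to 1, then the opening, from -1 (shut) to 1 (fully open), so that 0 is half open. In form: [[x, y, z, twist, claw], ...]. A call has 1 to 8 rows; each row is the pose to reach, as a shift and turn from the pose measured when the call began, along the tool's axes at that moment, turning the shorter way round; what a row does not reach only later rows make up. A row lasts 1/12 s, in which the tool goes at most 41.7 mm and 7.16 degrees, less where a joint would pass 70% of its speed; a pose out of reach is approached as far as the arm can. A call with a number of a shift or a turn outside -1 to 1 is refused whole. A call with a gripper value outside its range is refused whole. The fingers move at their own pace and stop on an object; FORCE is the grip in N (left out, the last holds). Time passes only in rows, so rows that repeat a pose let the fingers close. It gives the time, the measured TCP pose, the force and the opening at its end, in the units of the state.
- robot.get_state(): the state, without advancing time (a new reading comes with each control period).
- robot.grab_frame(name): name is "side" or "top" or "wrist"; returns a dict with "color" (420x560x3 uint8, blue, green, red), "depth" (420x560 float32, m along the optical axis (not along the pixel's ray), 0 where there is no reading), "fx", "fy", "cx", "cy" (pixels), "k1" (the pictures are not rectified: a ray, as slopes to the right and down, at radius r is drawn at 1 + k1 r^2 times it, then the intrinsics apply), "eye" and "rotation" of the camera in the world. Camera axes: x right, y up, looking along -z (the intrinsics and any distortion apply to the point x, -y, -z); pixel columns grow to the right and rows downward; lengths in m; the calibration is good to about 2 mm. A picture is of the moment at which its call begins.
- robot.hand_in(): hands the job in, once; it reports no verdict.
The state is a dict: "time": time; "qpos": joint angles; "joint_vel": joint speeds; "joint_efforts": joint torques, N m; "ee_pos": TCP position; "tcp_rot": TCP orientation; "contact_force": force on the tool from outside, world axes, zero at the start; "torque": the same for the moment, N m; "width": opening from 0.0 (shut) to 1.0 (fully open).
Only numpy, scipy, OpenCV 4.12 (cv2) and the standard library are available. Lean on these libraries where they do the work, as an engineer would, in place of code of your own. Each camera call takes 0.05 s, during which the arm holds its last target.

## Working session

There is one attempt and no reset: what is moved stays moved. The work goes in short steps, Python scripts to look and compute and a shell command to move; the robot and the scene stay as the last step left them, time stands still between calls to the robot, and variables do not carry over. Pictures are saved under pics/ and viewed, and the job is handed in when it is done.

```bash
ls; mkdir -p pics; cat > h.py <<'E'
import numpy as np, cv2
from cell import robot
def grab(n,save=None):
    f=robot.grab_frame(n)
    if save: cv2.imwrite('pics/'+save,f['color'])
    np.savez('/tmp/'+n+'.npz',**f)
    return f
def world(f,u,v,d=None,z=None):
    K=np.array([[f['fx'],0,f['cx']],[0,f['fy'],f['cy']],[0,0,1.]])
    p=cv2.undistortPoints(np.array([[[u,v]]],float),K,np.array([float(f['k1']),0,0,0]))[0,0]
    r=np.array(f['rotation'])@np.array([p[0],-p[1],-1.]); e=np.array(f['eye'])
    if z is not None: return e+r*((z-e[2])/r[2])
    if d is None: d=f['depth'][int(round(v)),int(round(u))]
    return e+r*d
E
python3 - <<'E'
from h import *
for n in['side','top','wrist']:
    f=grab(n,n+'0.png'); print(n,f['eye'],np.round(f['rotation'],3).tolist(),f['fx'],f['k1'])
print(robot.get_state())
E
```

```text
pics
side [-0.12761315 -1.00090553  0.8138313 ] [[0.832, 0.284, -0.476], [-0.554, 0.423, -0.717], [-0.002, 0.861, 0.509]] 500.8261497703027 -0.010437569081324694
top [0.35672835 0.02573022 1.33890968] [[-0.004, 0.984, -0.177], [-1.0, -0.004, 0.002], [0.001, 0.177, 0.984]] 458.31582998187025 -0.05032953208579368
wrist [0.12206652 0.51778901 0.37303656] [[0.382, -0.873, -0.302], [0.924, 0.361, 0.126], [-0.001, -0.327, 0.945]] 331.8690450428405 -0.07463569260820295
{'time': 0.15, 'qpos': array([ 6.01721752e+01,  2.78458700e+00,  5.61310834e+00,  9.29346906e+01,
       -6.63910309e-04,  8.26774570e+01]), 'joint_vel': array([-0.02918052, -0.10655194,  0.34190175,  0.04039668, -0.09864722,
       -0.07377723]), 'joint_efforts': array([ 1.35400674e-03, -3.39259028e+01,  3.20423913e+01,  1.53386890e-02,
       -1.30892026e-04, -1.83597513e-05]), 'ee_pos': array([0.20073018, 0.48459361, 0.23038065]), 'tcp_rot': array([[-9.11621968e-04, -9.23844153e-01,  3.82767750e-01],
       [-1.61328692e-03,  3.82768770e-01,  9.23842771e-01],
       [-9.99998283e-01,  2.24681163e-04, -1.83936610e-03]]), 'contact_force': array([-0.21355807,  0.12309114,  0.16713294]), 'torque': array([-0.00233283, -0.02874073, -0.04009922]), 'width': 1.0010285619982082}
```

View pics/top0.png

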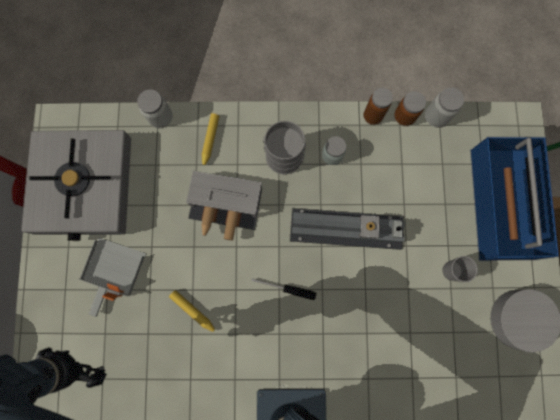

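View pics/side0.png

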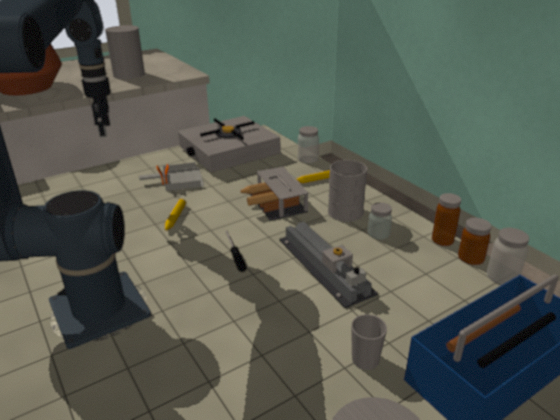

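View pics/wrist0.png

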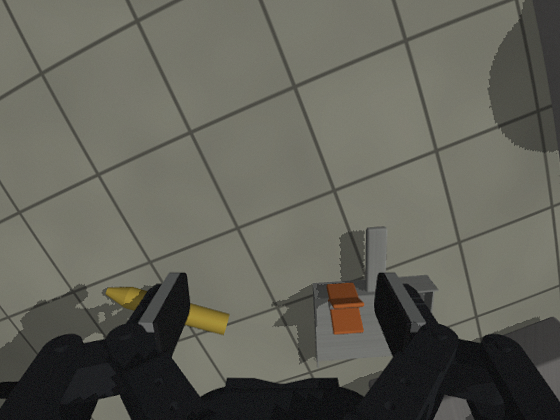

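```bash
python3 - <<'E'
from h import *
f=dict(np.load('/tmp/top.npz'))
c=f['color']
a=cv2.resize(c[165:245,180:270],(800,711),interpolation=cv2.INTER_CUBIC)[:600]
b=cv2.resize(c[195:260,280:415],(800,385),interpolation=cv2.INTER_CUBIC)
cv2.imwrite('pics/za.png',a*1); cv2.imwrite('pics/zb.png',b)
E
```

```text
(no output)
```

View pics/za.png

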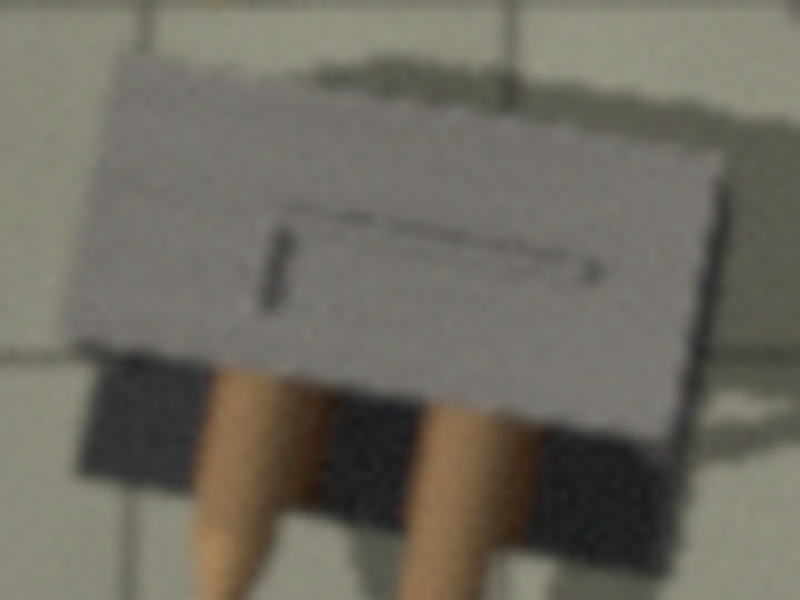

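View pics/zb.png

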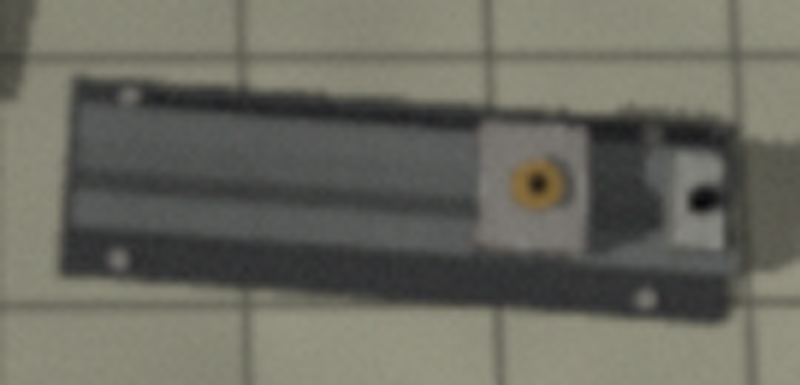

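```bash
python3 - <<'E'
from h import *
f=dict(np.load('/tmp/top.npz'))
A=lambda x,y:(180+x/8.889,165+y/8.889)
B=lambda x,y:(280+x/5.926,195+y/5.926)
def P(n,q,z): print(n,np.round(world(f,*q,z=z),4), 'depth', np.round(world(f,*q),4))
P('roofFL',A(65,340),.071);P('roofFR',A(665,440),.071);P('roofBL',A(120,55),.071);P('roofBR',A(722,155),.071)
for n,q in dict(jBL=(62,272),jTL=(75,80),jBR=(725,320),jTR=(738,125)).items(): P(n,B(*q),.008)
P('bridgeNearTop',B(480,122),.078);P('bridgeNearBot',B(475,248),.078);P('bush',B(538,183),.086)
P('stopT',B(670,155),.07);P('stopB',B(668,248),.07)
a=cv2.resize(f['color'][195:245,190:250],(800,667),interpolation=cv2.INTER_CUBIC)[:600];cv2.imwrite('pics/zc.png',a)
E
```

```text
roofFL [0.6098 0.2906 0.071 ] depth [0.6123 0.2931 0.0586]
roofFR [0.5768 0.0995 0.071 ] depth [0.5804 0.1007 0.0505]
roofBL [0.7033 0.2759 0.071 ] depth [0.7033 0.2759 0.0709]
roofBR [0.6693 0.0818 0.071 ] depth [ 0.6874  0.0851 -0.0024]
jBL [ 0.5092 -0.0014  0.008 ] depth [ 0.5096 -0.0015  0.0041]
jTL [ 0.6053 -0.0086  0.008 ] depth [ 0.6051 -0.0085  0.009 ]
jBR [ 0.4839 -0.3279  0.008 ] depth [ 0.4849 -0.3307 -0.0022]
jTR [ 0.5813 -0.3393  0.008 ] depth [ 0.5822 -0.3408  0.0025]
bridgeNearTop [ 0.5714 -0.1977  0.078 ] depth [ 0.5722 -0.1985  0.0735]
bridgeNearBot [ 0.5116 -0.1933  0.078 ] depth [ 0.5151 -0.1983  0.0495]
bush [ 0.541  -0.2225  0.086 ] depth [ 0.5416 -0.2232  0.0822]
stopT [ 0.5565 -0.2891  0.07  ] depth [ 0.5601 -0.2948  0.047 ]
stopB [ 0.5121 -0.2861  0.07  ] depth [ 0.5153 -0.2925  0.044 ]
```

View pics/zc.png

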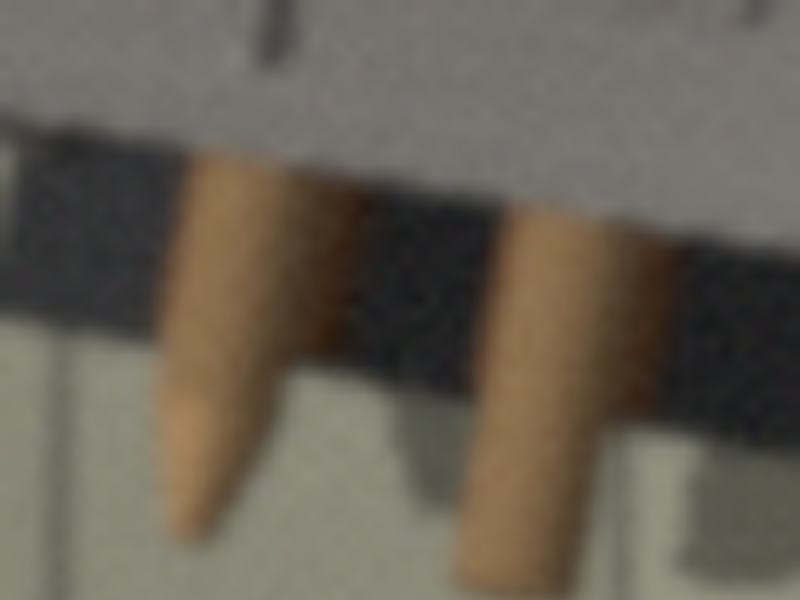

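```bash
cat >> h.py <<'E'
def delta(p,zang=None):
    s=robot.get_state(); R=np.array(s['tcp_rot'])
    d=R.T@(np.array(p)-s['ee_pos'])
    t=0
    if zang is not None:
        cur=np.degrees(np.arctan2(R[1,2],R[0,2])); dz=(zang-cur+180)%360-180; t=-dz
    print('tcp',np.round(s['ee_pos'],4),'zang',np.degrees(np.arctan2(R[1,2],R[0,2])).round(2),'w',round(s['width'],3),'F',np.round(s['contact_force'],2),'t',s['time'])
    print('delta mm',np.round(d*1000,1),'share',np.round(d/.3,4),'twist deg',round(t,2),'share',round(t/180,4),'rows>=',np.ceil(max(np.linalg.norm(d)/.0417,abs(t)/7.16)))
E
python3 - <<'E'
from h import *
f=dict(np.load('/tmp/top.npz'))
print('nose',world(f,190+190/13.33,195+535/13.33,z=.045))
delta([.545,.235,.17],80.3)
E
```

```text
nose [0.52225589 0.24460191 0.045     ]
tcp [0.2007 0.4846 0.2304] zang 67.49 w 1.001 F [-0.21  0.12  0.17] t 0.15
delta mm [  60.5 -413.6  -98.7] share [ 0.2016 -1.3787 -0.329 ] twist deg -12.81 share -0.0711 rows>= 11.0
```

```bash
python3 -m inch '[[0.0,-0.14,-0.03,-0.01,0.2],[0.0,-0.27,-0.06,-0.02,0.2],[0.02,-0.4,-0.1,-0.03,0.2],[0.03,-0.53,-0.13,-0.04,0.2],[0.04,-0.66,-0.16,-0.05,0.2],[0.05,-0.79,-0.19,-0.06,0.2],[0.06,-0.9,-0.22,-0.07,0.2],[0.06,-0.9,-0.22,-0.07,0.2]]' 40; python3 - <<'E'
from h import *
delta([.53,.235,.17],80.3)
E
```

```text
time: 0.82
ee_pos: [0.429, 0.316, 0.2106]
tcp_rot: [[-0.0, -0.984, 0.178], [-0.005, 0.178, 0.984], [-1.0, -0.001, -0.005]]
contact_force: [-0.7, 0.5, -0.8]
width: 0.593
tcp [0.429  0.316  0.2106] zang 79.74 w 0.593 F [-0.7   0.5  -0.81] t 0.8167
delta mm [  41.  -113.8  -61.5] share [ 0.1367 -0.3793 -0.2049] twist deg -0.56 share -0.0031 rows>= 4.0
```

```bash
python3 -m inch '[[0.04,-0.1,-0.05,-0.003,0.2],[0.08,-0.2,-0.1,-0.003,0.2],[0.12,-0.3,-0.15,-0.003,0.2],[0.137,-0.38,-0.205,-0.003,0.2],[0.137,-0.38,-0.205,-0.003,0.2],[0.137,-0.38,-0.205,-0.003,0.2]]'; python3 - <<'E'
from h import *
f=grab('wrist','w1.png')
delta([.53,.235,.17],80.3)
E
```

```text
time: 1.32
ee_pos: [0.5301, 0.2339, 0.1685]
tcp_rot: [[-0.003, -0.985, 0.172], [-0.005, 0.172, 0.985], [-1.0, 0.002, -0.006]]
contact_force: [-0.1, 0.5, -0.4]
width: 0.6
tcp [0.5297 0.2349 0.1693] zang 80.22 w 0.595 F [ 0.67 -0.38 -0.77] t 1.3667
delta mm [-0.7 -0.3  0.2] share [-0.0023 -0.0009  0.0006] twist deg -0.08 share -0.0005 rows>= 1.0
```

View pics/w1.png

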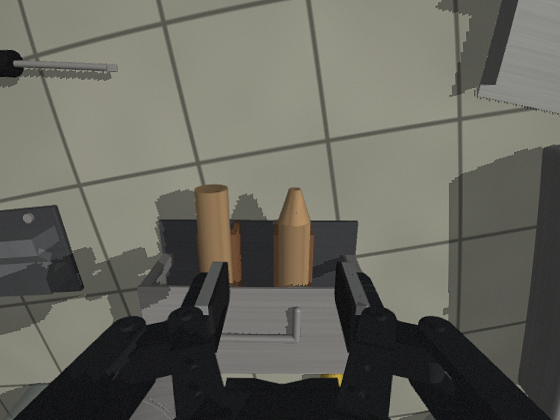

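```bash
python3 - <<'E'
from h import *
f=dict(np.load('/tmp/wrist.npz'))
print('nose top',world(f,295,188.5,z=.050), 'shoulder edges',world(f,279,222,z=.045),world(f,311,222,z=.045))
print('rear edges',world(f,274.5,275,z=.045),world(f,311,275,z=.045))
print('roof front L,R',world(f,140,287,z=.071),world(f,357,288,z=.071))
print('depth ctr',world(f,293,260),world(f,294,240))
d=f['depth'][260,262:325];print(np.round(d,3).tolist())
a=cv2.resize(f['color'][170:300,180:380],(800,520),interpolation=cv2.INTER_CUBIC);cv2.imwrite('pics/zd.png',a)
E
```

```text
nose top [0.52138187 0.24664129 0.05      ] shoulder edges [0.55010418 0.22822986 0.045     ] [0.55478483 0.25545074 0.045     ]
rear edges [0.60089633 0.21508032 0.045     ] [0.60657018 0.24807592 0.045     ]
roof front L,R [0.57897421 0.10269985 0.071     ] [0.61018245 0.28477351 0.071     ]
depth ctr [0.5811175  0.23507091 0.05883574] [0.56276011 0.23888046 0.05882181]
[0.34299999475479126, 0.34200000762939453, 0.34200000762939453, 0.3409999907016754, 0.3409999907016754, 0.3409999907016754, 0.34200000762939453, 0.34200000762939453, 0.34299999475479126, 0.34200000762939453, 0.34200000762939453, 0.31200000643730164, 0.3059999942779541, 0.3059999942779541, 0.3059999942779541, 0.3050000071525574, 0.2939999997615814, 0.2919999957084656, 0.28999999165534973, 0.289000004529953, 0.289000004529953, 0.28600001335144043, 0.28700000047683716, 0.2849999964237213, 0.2849999964237213, 0.2849999964237213, 0.28299999237060547, 0.2840000092983246, 0.28299999237060547, 0.28200000524520874, 0.28200000524520874, 0.28299999237060547, 0.28299999237060547, 0.28299999237060547, 0.28299999237060547, 0.28200000524520874, 0.2809999883174896, 0.28299999237060547, 0.2840000092983246, 0.2840000092983246, 0.2840000092983246, 0.2849999964237213, 0.28600001335144043, 0.2879999876022339, 0.28700000047683716, 0.28999999165534973, 0.29100000858306885, 0.3050000071525574, 0.3059999942779541, 0.3059999942779541, 0.3050000071525574, 0.34200000762939453, 0.34200000762939453, 0.34200000762939453, 0.34200000762939453, 0.34299999475479126, 0.3409999907016754, 0.34200000762939453, 0.34200000762939453, 0.3409999907016754, 0.34200000762939453, 0.3400000035762787, 0.3409999907016754]
```

View pics/zd.png

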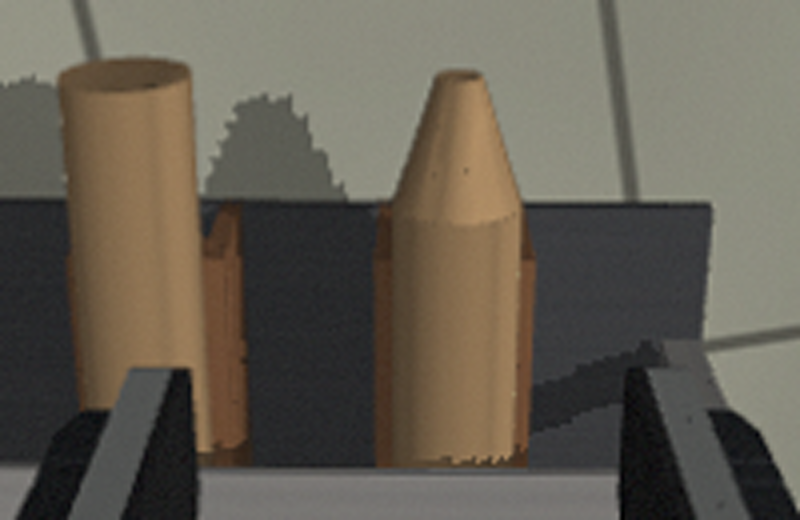

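```bash
python3 - <<'E'
from h import *
delta([.5548,.2398,.085],80.3)
E
```

```text
tcp [0.5297 0.2349 0.1693] zang 80.22 w 0.595 F [ 0.67 -0.38 -0.77] t 1.3667
delta mm [ 84.2 -24.    9.6] share [ 0.2808 -0.08    0.0319] twist deg -0.08 share -0.0005 rows>= 3.0
```

```bash
python3 -m inch '[[0.07,-0.04,0.015,0,0.2],[0.14,-0.08,0.03,0,0.2],[0.21,-0.08,0.032,0,0.2],[0.26,-0.08,0.032,0,0.2],[0.281,-0.08,0.032,0,0.2],[0.281,-0.08,0.032,0,0.2]]'; python3 - <<'E'
from h import *
f=grab('wrist','w2.png')
delta([.5548,.2398,.038],80.3)
E
```

```text
time: 1.87
ee_pos: [0.5524, 0.2407, 0.0831]
tcp_rot: [[-0.006, -0.986, 0.168], [-0.006, 0.168, 0.986], [-1.0, 0.005, -0.007]]
contact_force: [-0.2, 0.2, -0.6]
width: 0.6
tcp [0.5536 0.2408 0.0848] zang 80.31 w 0.599 F [-0.41  0.96  0.2 ] t 1.9167
delta mm [46.8 -1.5 -0.5] share [ 0.1561 -0.005  -0.0016] twist deg 0.01 share 0.0 rows>= 2.0
```

View pics/w2.png

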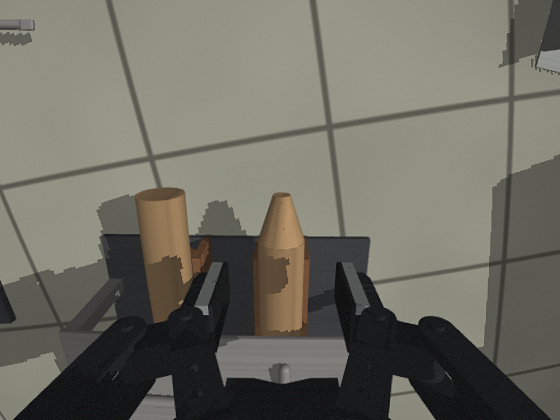

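```bash
python3 -m inch '[[0.05,-0.003,0,0,0.2],[0.1,-0.005,-0.002,0,0.2],[0.14,-0.005,-0.002,0,0.2],[0.155,-0.005,-0.002,0,0.2],[0.155,-0.005,-0.002,0,0.2],[0.155,-0.005,-0.002,0,0.2]]'; python3 - <<'E'
from h import *
f=grab('wrist','w3.png')
delta([.5548,.2398,.038],80.3)
E
```

```text
time: 2.42
ee_pos: [0.555, 0.2399, 0.039]
tcp_rot: [[-0.003, -0.986, 0.168], [-0.005, 0.168, 0.986], [-1.0, 0.002, -0.005]]
contact_force: [-0.1, -0.3, 0.6]
width: 0.603
tcp [0.5554 0.24   0.0395] zang 80.31 w 0.597 F [0.18 0.58 0.25] t 2.4667
delta mm [ 1.5  0.6 -0.3] share [ 0.005   0.002  -0.0009] twist deg 0.01 share 0.0001 rows>= 1.0
```

View pics/w3.png

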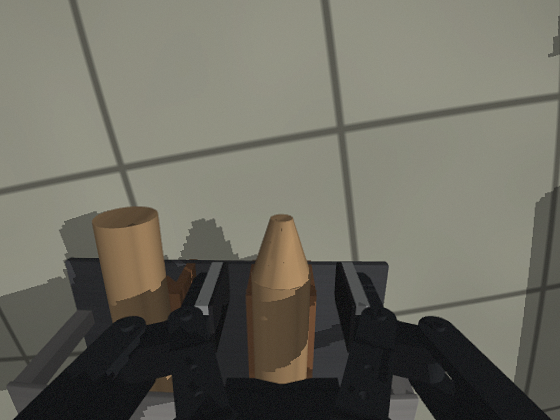

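```bash
python3 -m inch '[[0.005,0,0,0,0.2],[0.005,0,0,0,-0.2],[0.005,0,0,0,-0.5],[0.005,0,0,0,-0.8],[0.005,0,0,0,-0.8],[0.005,0,0,0,-0.8],[0.005,0,0,0,-0.8],[0.005,0,0,0,-0.8]]' 50; python3 - <<'E'
from h import *
f=grab('wrist','w4.png')
delta([.5548,.2398,.038],80.3)
E
```

```text
time: 3.13
ee_pos: [0.5557, 0.2394, 0.039]
tcp_rot: [[-0.001, -0.986, 0.169], [-0.005, 0.169, 0.986], [-1.0, 0.0, -0.005]]
contact_force: [-1.8, -3.1, 5.4]
width: 0.304
tcp [0.5558 0.2394 0.039 ] zang 80.29 w 0.305 F [-1.97 -3.35  6.66] t 3.1833
delta mm [1.  1.  0.2] share [0.0033 0.0033 0.0007] twist deg -0.01 share -0.0001 rows>= 1.0
```

View pics/w4.png

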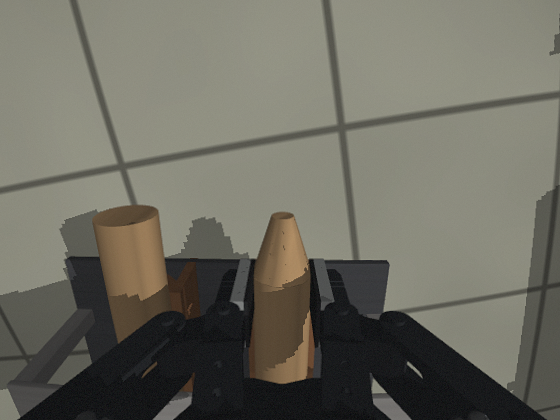

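```bash
python3 -m inch '[[0,0,0,0,-0.1],[0,0,0,0,0.1],[0,0.017,0,0,0.1],[0.01,0.017,0,0,0.1],[0.02,0.017,0,0,0.1],[0.02,0.017,0,0,0.1]]' 50;python3 -m inch '[[0,0,0,0,-0.2],[0,0,0,0,-0.5],[0,0,0,0,-0.8],[0,0,0,0,-0.8],[0,0,0,0,-0.8],[0,0,0,0,-0.8]]' 50; python3 - <<'E'
from h import *
f=grab('wrist','w5.png')
delta([.5548,.2398,.038],80.3)
E
```

```text
time: 3.68
ee_pos: [0.5498, 0.2402, 0.0316]
tcp_rot: [[-0.003, -0.986, 0.168], [-0.006, 0.168, 0.986], [-1.0, 0.002, -0.006]]
contact_force: [-0.6, -0.9, -1.1]
width: 0.553
time: 4.18
ee_pos: [0.5497, 0.2402, 0.0315]
tcp_rot: [[-0.003, -0.986, 0.168], [-0.006, 0.168, 0.986], [-1.0, 0.002, -0.006]]
contact_force: [-0.6, 0.3, -0.8]
width: 0.302
tcp [0.5497 0.2402 0.0316] zang 80.3 w 0.303 F [ 0.15  0.67 -0.61] t 4.2333
delta mm [-6.5 -5.1  0.4] share [-0.0215 -0.0169  0.0014] twist deg 0.0 share 0.0 rows>= 1.0
```

View pics/w5.png

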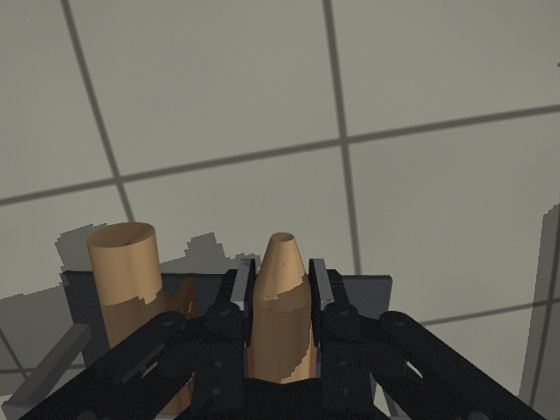

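```bash
python3 -m inch '[[0,0,0,0,-0.15],[0,0,0,0,0.0],[-0.01,0,0,0,0],[-0.022,0,0,0,0],[-0.022,0,0,0,0]]' 50;python3 -m inch '[[0,0,0,0,-0.2],[0,0,0,0,-0.5],[0,0,0,0,-0.8],[0,0,0,0,-0.8],[0,0,0,0,-0.8],[0,0,0,0,-0.8]]' 50; python3 - <<'E'
from h import *
delta([.5498-.11*.9857,.2402+.11*.1685,.038],80.3)
E
```

```text
time: 4.65
ee_pos: [0.5506, 0.2405, 0.0395]
tcp_rot: [[-0.001, -0.986, 0.168], [-0.005, 0.168, 0.986], [-1.0, 0.0, -0.005]]
contact_force: [0.9, 0.3, -0.0]
width: 0.496
time: 5.15
ee_pos: [0.5509, 0.2402, 0.0402]
tcp_rot: [[-0.0, -0.986, 0.169], [-0.006, 0.169, 0.986], [-1.0, -0.001, -0.006]]
contact_force: [-0.2, -1.8, 5.5]
width: 0.296
tcp [0.5509 0.2402 0.0402] zang 80.29 w 0.296 F [-0.18 -1.78  5.49] t 5.15
delta mm [  2.1 111.1  -0.2] share [ 0.007   0.3704 -0.0008] twist deg -0.01 share -0.0001 rows>= 3.0
```

```bash
python3 -m inch '[[0,0,0,0,-0.15],[0,0,0,0,0.0],[0.01,0,0,0,0],[0.024,0,0,0,0],[0.026,0,0,0,0]]' 60;python3 -m inch '[[0,0,0,0,-0.2],[0,0,0,0,-0.5],[0,0,0,0,-0.8],[0,0,0,0,-0.8],[0,0,0,0,-0.8],[0,0,0,0,-0.8]]' 60; python3 - <<'E'
from h import *
s=robot.get_state();p=s['ee_pos']
delta([p[0]-.11*.9857,p[1]+.11*.1685,p[2]+.0005],80.3)
E
```

```text
time: 5.57
ee_pos: [0.5499, 0.24, 0.0307]
tcp_rot: [[-0.003, -0.986, 0.169], [-0.006, 0.169, 0.986], [-1.0, 0.001, -0.006]]
contact_force: [-0.2, -0.2, -0.1]
width: 0.498
time: 6.07
ee_pos: [0.5498, 0.24, 0.0306]
tcp_rot: [[-0.003, -0.986, 0.169], [-0.006, 0.169, 0.986], [-1.0, 0.002, -0.007]]
contact_force: [1.1, -0.5, -0.7]
width: 0.299
tcp [0.5498 0.24   0.0306] zang 80.3 w 0.299 F [ 1.07 -0.54 -0.73] t 6.0667
delta mm [ -0.3 110.   -0. ] share [-0.0011  0.3667 -0.    ] twist deg -0.0 share -0.0 rows>= 3.0
```

Now draw it straight out, 30 mm first, then on.

```bash
python3 -m inch '[[0,0.03,0,0,-0.8],[0,0.06,0,0,-0.8],[0,0.1,0,0,-0.8],[0,0.15,0,0,-0.8],[0,0.15,0,0,-0.8]]' 60; python3 - <<'E'
from h import *
grab('wrist','w6.png')
E
```

```text
time: 6.48
ee_pos: [0.5017, 0.2482, 0.0303]
tcp_rot: [[-0.006, -0.986, 0.167], [-0.006, 0.167, 0.986], [-1.0, 0.005, -0.007]]
contact_force: [-0.3, 0.5, -1.1]
width: 0.3
```

View pics/w6.png

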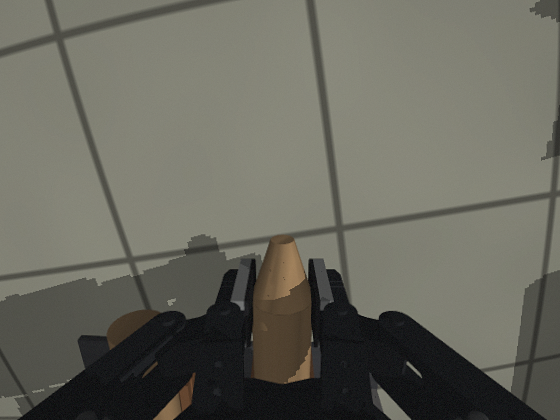

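```bash
python3 -m inch '[[0,0.06,0,0,-0.8],[0,0.12,0,0,-0.8],[0,0.18,0,0,-0.8],[0,0.24,0,0,-0.8],[0,0.28,0,0,-0.8],[-0.05,0.28,0,0,-0.8],[-0.15,0.28,0,0,-0.8],[-0.25,0.28,0,0,-0.8]]' 60; python3 - <<'E'
from h import *
grab('wrist','w7.png');grab('side','s7.png')
delta([.47,.05,.13],175.7)
E
```

```text
time: 7.2
ee_pos: [0.4192, 0.2617, 0.1049]
tcp_rot: [[-0.007, -0.986, 0.167], [-0.008, 0.167, 0.986], [-1.0, 0.006, -0.009]]
contact_force: [0.6, 0.9, -0.9]
width: 0.296
tcp [0.425  0.2642 0.112 ] zang 80.39 w 0.296 F [1.38 0.77 0.82] t 7.3
delta mm [ -17.3  -80.3 -203.7] share [-0.0578 -0.2677 -0.679 ] twist deg -95.31 share -0.5295 rows>= 14.0
```

View pics/s7.png

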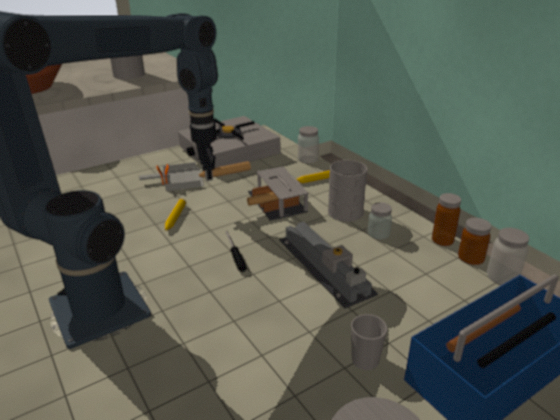

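View pics/w7.png

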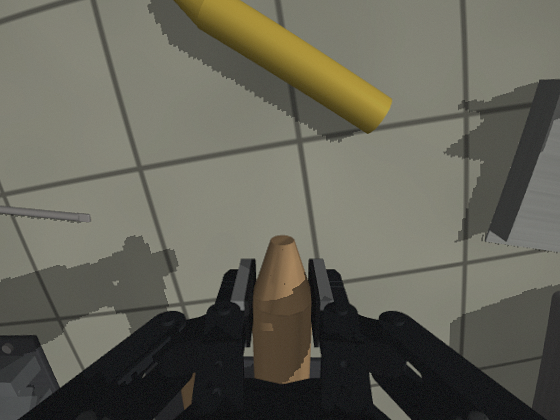

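```bash
python3 -m inch '[[-0.02,0,-0.06,-0.03,-0.8],[-0.05,0,-0.12,-0.07,-0.8],[-0.08,0,-0.18,-0.11,-0.8],[-0.1,0,-0.24,-0.15,-0.8],[-0.1,0,-0.3,-0.19,-0.8],[-0.1,0,-0.36,-0.23,-0.8],[-0.1,0,-0.42,-0.27,-0.8],[-0.1,0,-0.48,-0.31,-0.8]]' 60; python3 - <<'E'
from h import *
delta([.45,.0,.14],175.7)
E
```

```text
time: 7.97
ee_pos: [0.4006, 0.1212, 0.1416]
tcp_rot: [[0.007, -0.691, -0.723], [-0.002, -0.723, 0.691], [-1.0, -0.003, -0.007]]
contact_force: [0.0, -0.8, 0.3]
width: 0.298
tcp [0.4006 0.1212 0.1416] zang 136.27 w 0.298 F [ 0.01 -0.85  0.32] t 7.9667
delta mm [   2.2   53.4 -119.5] share [ 0.0075  0.1781 -0.3984] twist deg -39.43 share -0.2191 rows>= 6.0
```

```bash
python3 -m inch '[[0,0.02,-0.05,-0.035,-0.8],[0,0.05,-0.11,-0.07,-0.8],[0,0.08,-0.17,-0.105,-0.8],[0,0.11,-0.23,-0.14,-0.8],[0,0.14,-0.29,-0.175,-0.8],[0,0.16,-0.35,-0.21,-0.8],[0,0.178,-0.398,-0.219,-0.8],[0,0.178,-0.398,-0.219,-0.8]]' 60; python3 - <<'E'
from h import *
grab('wrist','w8.png')
delta([.5466,-.1454,.14],175.7)
E
```

```text
time: 8.63
ee_pos: [0.451, -0.0025, 0.1417]
tcp_rot: [[0.008, -0.078, -0.997], [-0.005, -0.997, 0.078], [-1.0, 0.004, -0.008]]
contact_force: [0.5, 0.3, -1.5]
width: 0.299
tcp [ 0.4502 -0.0011  0.1417] zang 175.5 w 0.301 F [ 0.28  0.52 -0.86] t 8.6833
delta mm [   2.7  136.3 -107.4] share [ 0.009   0.4544 -0.3582] twist deg -0.2 share -0.0011 rows>= 5.0
```

View pics/w8.png

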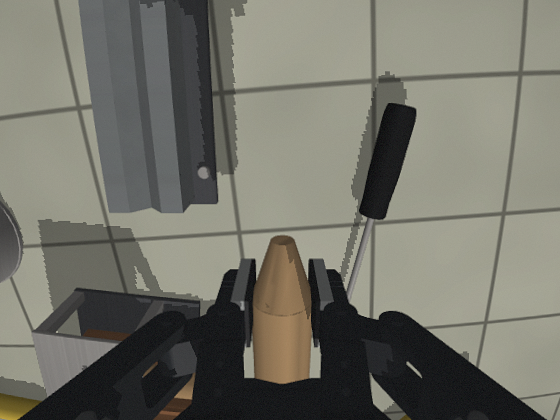

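```bash
python3 -m inch '[[0,0.07,-0.07,0,-0.8],[0,0.15,-0.14,0,-0.8],[0,0.23,-0.21,0,-0.8],[0,0.31,-0.27,0,-0.8],[0,0.38,-0.32,0,-0.8],[0,0.43,-0.355,0,-0.8],[0,0.44,-0.358,0,-0.8],[0,0.44,-0.358,0,-0.8]]' 60; python3 - <<'E'
from h import *
grab('wrist','w9.png')
delta([.5466,-.1454,.14],175.7)
E
```

```text
time: 9.35
ee_pos: [0.5467, -0.1411, 0.142]
tcp_rot: [[0.005, -0.08, -0.997], [-0.002, -0.997, 0.08], [-1.0, 0.002, -0.005]]
contact_force: [-0.9, -0.3, -0.9]
width: 0.302
tcp [ 0.5463 -0.1402  0.1422] zang 175.48 w 0.298 F [-0.03  0.41 -1.17] t 9.4
delta mm [ 2.2  5.2 -0.7] share [ 0.0074  0.0173 -0.0025] twist deg -0.22 share -0.0012 rows>= 1.0
```

View pics/w9.png

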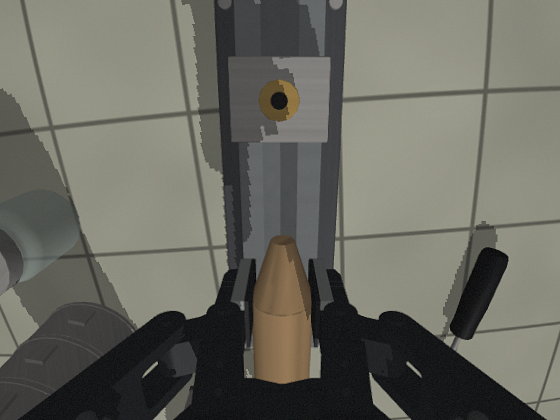

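```bash
python3 - <<'E'
from h import *
f=dict(np.load('/tmp/wrist.npz'))
print('bush',world(f,279,100,z=.086))
print('near',world(f,230,142,z=.078),world(f,328,142,z=.078),'far',world(f,229,57,z=.078),world(f,330,57,z=.078))
print('nose',world(f,283,240,z=.156))
a=cv2.resize(f['color'][0:260,180:380],(600,780),interpolation=cv2.INTER_CUBIC)[180:];cv2.imwrite('pics/ze.png',a)
E
```

```text
bush [ 0.54157231 -0.22078113  0.086     ]
near [ 0.57409547 -0.19808332  0.078     ] [ 0.51342942 -0.19330452  0.078     ] far [ 0.56863755 -0.24715941  0.078     ] [ 0.51028257 -0.2424721   0.078     ]
nose [ 0.54348535 -0.16504326  0.156     ]
```

View pics/ze.png

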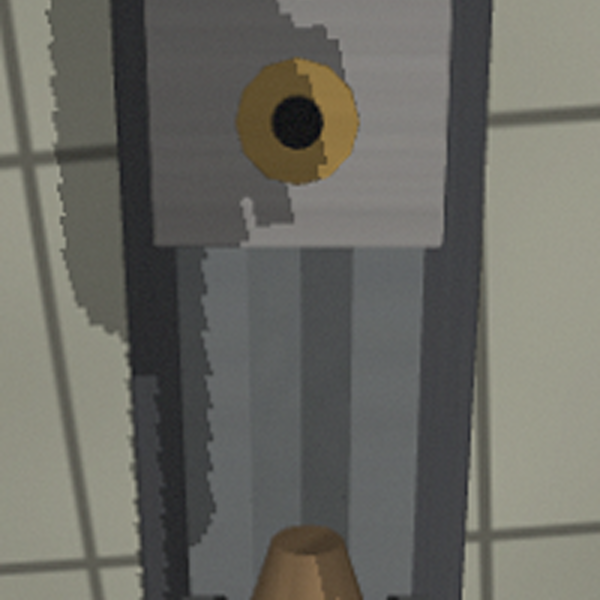

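```bash
python3 - <<'E'
from h import *
f=dict(np.load('/tmp/wrist.npz'))
a=world(f,280,145,z=.0302);b=world(f,280.3,230,z=.0302);print(a,b,np.degrees(np.arctan2(*(a-b)[1::-1])))
for r,l,rr in [(150,262.3,298),(200,263.5,297.3)]:
  print(world(f,l,r,z=.043),world(f,rr,r,z=.043))
E
```

```text
[ 0.54434554 -0.1866108   0.0302    ] [ 0.54978683 -0.11632015  0.0302    ] -94.42651505584527
[ 0.55723977 -0.18590203  0.043     ] [ 0.53125091 -0.18386154  0.043     ]
[ 0.56006058 -0.14761429  0.043     ] [ 0.53422997 -0.14561216  0.043     ]
```

```bash
python3 -m inch '[[0.05,0.015,-0.007,0,-0.8],[0.12,0.015,-0.007,0,-0.8],[0.19,0.015,-0.007,0,-0.8],[0.25,0.015,-0.007,0,-0.8],[0.29,0.015,-0.007,0,-0.8],[0.315,0.015,-0.007,0,-0.8],[0.315,0.015,-0.007,0,-0.8]]' 60; python3 - <<'E'
from h import *
f=grab('wrist','w10.png')
delta([.5475,-.1454,.0356],175.6)
E
```

```text
time: 9.98
ee_pos: [0.5467, -0.1434, 0.0458]
tcp_rot: [[0.001, -0.078, -0.997], [0.0, -0.997, 0.078], [-1.0, -0.0, -0.001]]
contact_force: [-0.4, 0.7, -1.0]
width: 0.299
tcp [ 0.5478 -0.144   0.0473] zang 175.53 w 0.299 F [0.   0.33 0.12] t 10.0333
delta mm [11.7  1.4  0.2] share [0.0389 0.0048 0.0006] twist deg -0.07 share -0.0004 rows>= 1.0
```

View pics/w10.png

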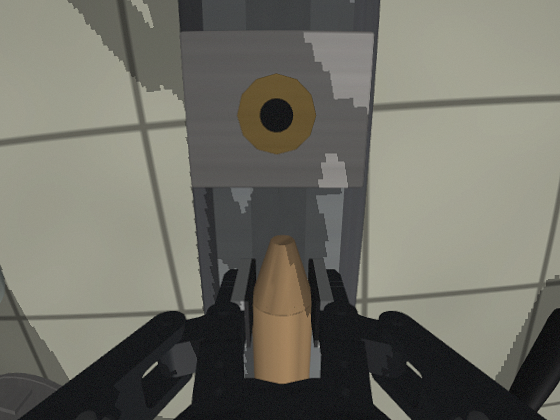

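```bash
python3 -m inch '[[0.012,0.003,0,0,-0.8],[0.023,0.003,0,0,-0.8],[0.023,0.003,0,0,-0.8]]' 60;  python3 -m inch '[[0.007,0,0,0,-0.8],[0.007,0,0,0,-0.8]]' 60; python3 -m inch '[[0.005,0,0,0,-0.8],[0.005,0,0,0,-0.8]]' 60
```

```text
time: 10.28
ee_pos: [0.5491, -0.1453, 0.0432]
tcp_rot: [[0.007, -0.078, -0.997], [-0.002, -0.997, 0.078], [-1.0, 0.001, -0.007]]
contact_force: [-1.1, 2.0, 4.5]
width: 0.295
time: 10.45
ee_pos: [0.55, -0.1456, 0.0432]
tcp_rot: [[0.009, -0.078, -0.997], [-0.003, -0.997, 0.078], [-1.0, 0.002, -0.009]]
contact_force: [-2.2, 0.9, 5.9]
width: 0.298
time: 10.62
ee_pos: [0.5502, -0.1457, 0.0432]
tcp_rot: [[0.01, -0.078, -0.997], [-0.003, -0.997, 0.078], [-1.0, 0.002, -0.01]]
contact_force: [-2.7, 2.3, 6.9]
width: 0.301
```

```bash
python3 -m inch '[[-0.005,0,0.006,0,-0.8],[-0.006,0,0.007,0,-0.8],[-0.006,0,0.007,0,-0.8]]' 20; python3 - <<'E'
from h import *
f=grab('wrist','w11.png');grab('side','s11.png');grab('top','t11.png')
a=cv2.resize(f['color'][160:400,180:380],(500,600),interpolation=cv2.INTER_CUBIC);cv2.imwrite('pics/w11z.png',a)
c=cv2.imread('pics/s11.png');cv2.imwrite('pics/s11z.png',cv2.resize(c[180:320,250:420],(720,593),interpolation=cv2.INTER_CUBIC))
delta([.5480,-.1456,.0445],175.6)
E
```

```text
time: 10.87
ee_pos: [0.5484, -0.1457, 0.0448]
tcp_rot: [[0.011, -0.078, -0.997], [-0.003, -0.997, 0.078], [-1.0, 0.003, -0.011]]
contact_force: [-0.3, 0.3, -1.3]
width: 0.302
tcp [ 0.548  -0.1455  0.0444] zang 175.51 w 0.296 F [-0.36 -0.14 -1.39] t 11.0167
delta mm [-0.1  0.1  0. ] share [-0.0002  0.0002  0.    ] twist deg -0.09 share -0.0005 rows>= 1.0
```

View pics/w11z.png

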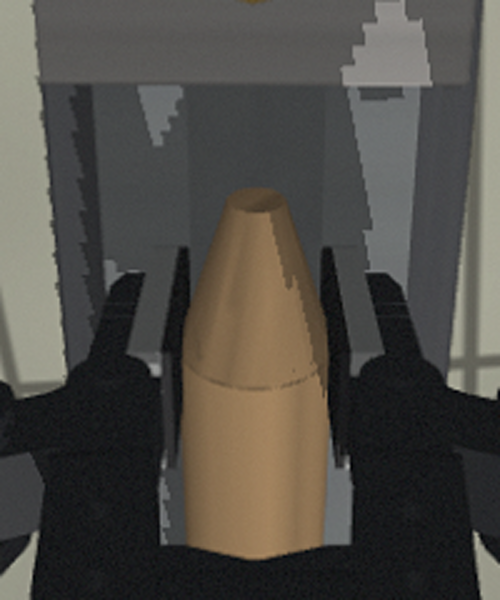

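View pics/s11z.png

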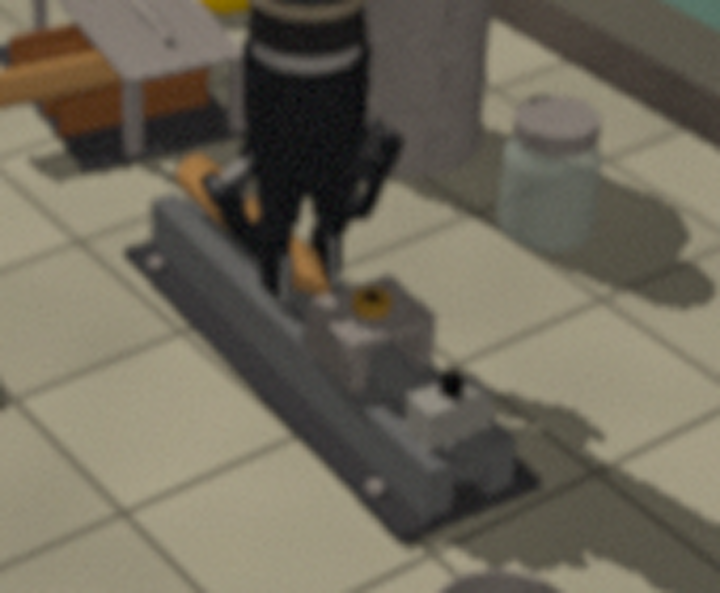

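```bash
python3 - <<'E'
from h import *
f=dict(np.load('/tmp/top.npz'))
c=f['color'];cv2.imwrite('pics/t11z.png',cv2.resize(c[190:260,280:380],(800,560),interpolation=cv2.INTER_CUBIC))
hsv=cv2.cvtColor(c,cv2.COLOR_BGR2HSV)
m=(hsv[...,0]>5)&(hsv[...,0]<22)&(hsv[...,1]>80)
v,u=np.nonzero(m[195:245,285:350]);v+=195;u+=285
for uu in sorted(set(u)):
  vs=v[u==uu]; vc=int(vs.mean()); print(uu,len(vs),np.round(world(f,uu,vc),3))
E
```

```text
294 2 [ 0.553 -0.01   0.068]
295 9 [ 0.556 -0.013  0.068]
296 9 [ 0.555 -0.016  0.072]
297 9 [ 0.555 -0.019  0.072]
298 9 [ 0.555 -0.022  0.071]
299 9 [ 0.556 -0.025  0.066]
300 9 [ 0.554 -0.027  0.075]
301 9 [ 0.555 -0.03   0.07 ]
302 9 [ 0.554 -0.033  0.075]
303 10 [ 0.555 -0.036  0.069]
304 9 [ 0.554 -0.038  0.076]
305 10 [ 0.555 -0.041  0.069]
306 10 [ 0.554 -0.044  0.076]
307 10 [ 0.555 -0.047  0.071]
308 10 [ 0.555 -0.05   0.069]
309 10 [ 0.555 -0.052  0.072]
310 10 [ 0.554 -0.055  0.077]
311 10 [ 0.555 -0.058  0.069]
312 9 [ 0.552 -0.061  0.072]
313 9 [ 0.552 -0.063  0.072]
314 9 [ 0.552 -0.066  0.074]
315 9 [ 0.552 -0.069  0.072]
316 9 [ 0.551 -0.072  0.076]
317 9 [ 0.552 -0.075  0.072]
318 9 [ 0.551 -0.077  0.076]
319 10 [ 0.552 -0.08   0.074]
320 10 [ 0.552 -0.083  0.07 ]
321 10 [ 0.551 -0.086  0.076]
322 10 [ 0.551 -0.088  0.075]
323 10 [ 0.552 -0.091  0.073]
324 10 [ 0.552 -0.094  0.071]
325 10 [ 0.551 -0.097  0.075]
326 9 [ 0.549 -0.1    0.07 ]
327 9 [ 0.548 -0.102  0.075]
328 9 [ 0.549 -0.105  0.073]
329 9 [ 0.548 -0.108  0.076]
330 9 [ 0.548 -0.111  0.075]
331 9 [ 0.549 -0.114  0.07 ]
332 10 [ 0.549 -0.117  0.072]
333 8 [ 0.548 -0.119  0.075]
334 5 [ 0.546 -0.122  0.072]
```

View pics/t11z.png

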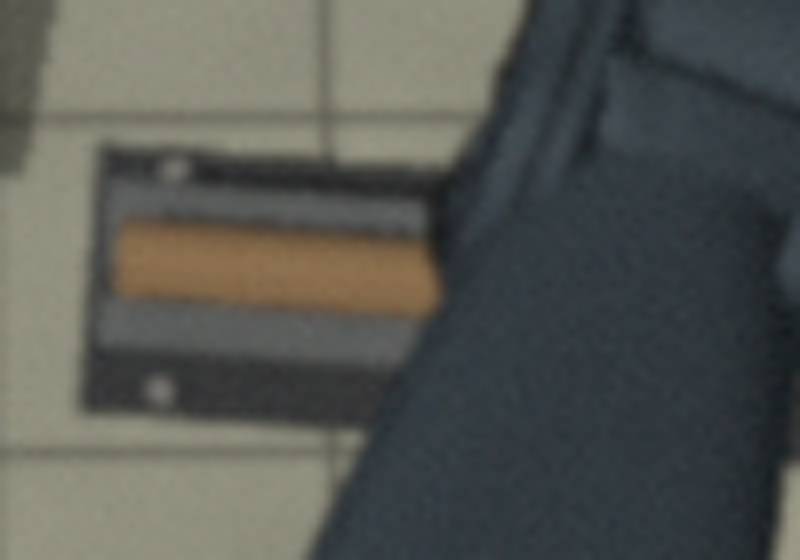

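```bash
python3 -m inch '[[0.002,0,0,0,-0.42],[0.002,0,0,0,-0.4],[0.002,0,0,0,-0.38],[0.002,0,0,0,-0.36],[0.002,0,0,0,-0.34],[0.002,0,0,0,-0.3],[0.002,0,0,0,-0.2],[0.002,0,0,0,0.0]]' 20; python3 - <<'E'
from h import *
f=grab('wrist','w12.png')
delta([.5480,-.1456,.0445],175.6)
f=grab('top','t12.png')
c=f['color']
hsv=cv2.cvtColor(c,cv2.COLOR_BGR2HSV)
m=(hsv[...,0]>5)&(hsv[...,0]<22)&(hsv[...,1]>80)
v,u=np.nonzero(m[195:245,285:350]);v+=195;u+=285
for lo in range(295,334,8):
  P=[world(f,uu,int(v[u==uu].mean())) for uu in range(lo,lo+8) if (u==uu).sum()>5]
  print(np.round(np.mean(P,0),4))
E
```

```text
time: 11.68
ee_pos: [0.5481, -0.1455, 0.0441]
tcp_rot: [[0.01, -0.078, -0.997], [-0.003, -0.997, 0.078], [-1.0, 0.002, -0.01]]
contact_force: [-0.4, -0.2, 0.3]
width: 0.498
tcp [ 0.5481 -0.1455  0.0441] zang 175.52 w 0.501 F [ 0.25 -0.07  1.3 ] t 11.7333
delta mm [-0.4  0.1  0.1] share [-0.0015  0.0002  0.0004] twist deg -0.08 share -0.0005 rows>= 1.0
[ 0.5557 -0.0232  0.0643]
[ 0.5537 -0.0458  0.0631]
[ 0.5522 -0.0681  0.0655]
[ 0.5499 -0.0906  0.066 ]
[ 0.521  -0.0927  0.2451]
```

View pics/w12.png

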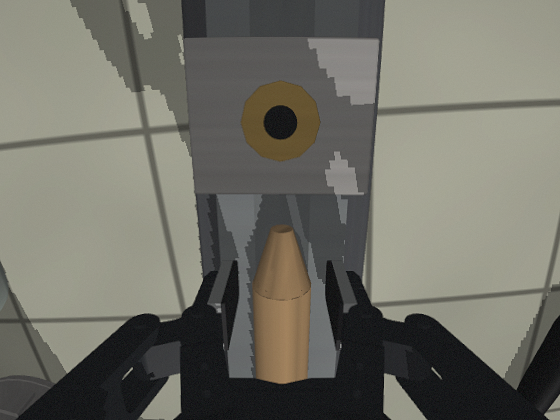

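```bash
python3 - <<'E'
from h import *
f=dict(np.load('/tmp/wrist.npz'))
print('nose',world(f,282,228,z=.053),'near',world(f,191,194,z=.078),world(f,369,194,z=.078),'bush',world(f,280.5,122,z=.086))
E
python3 -m inch '[[-0.05,0,0,0,0.0],[-0.12,0,0,0,0],[-0.12,-0.1,0,0,0],[-0.12,-0.2,0,0,0.0],[-0.12,-0.28,0,0,0],[-0.12,-0.33,0,0,0],[-0.12,-0.33,0,0,0]]'; python3 - <<'E'
from h import *
f=grab('wrist','w13.png')
delta([.5480,-.1456,.0445],175.6)
E
```

```text
nose [ 0.54517158 -0.17300053  0.053     ] near [ 0.57456378 -0.19838126  0.078     ] [ 0.51329163 -0.19381903  0.078     ] bush [ 0.54159482 -0.22077841  0.086     ]
time: 12.37
ee_pos: [0.5555, -0.0437, 0.0799]
tcp_rot: [[0.01, -0.074, -0.997], [-0.001, -0.997, 0.074], [-1.0, 0.001, -0.01]]
contact_force: [-0.5, -0.0, 0.1]
width: 0.502
tcp [ 0.5555 -0.0454  0.0799] zang 175.67 w 0.5 F [ 1.07 -0.21  0.72] t 12.4167
delta mm [ 35.6 100.4   0.3] share [0.1187 0.3347 0.001 ] twist deg 0.07 share 0.0004 rows>= 3.0
```

View pics/w13.png

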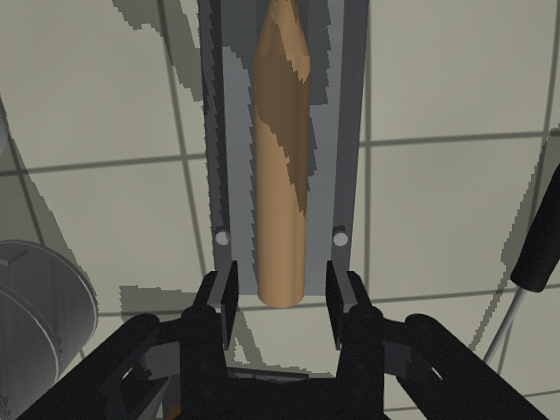

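```bash
python3 - <<'E'
from h import *
f=dict(np.load('/tmp/wrist.npz'))
print('tail',world(f,281,304,z=.050),world(f,258,300,z=.05),world(f,304,300,z=.05),'sh',world(f,254,100,z=.05),world(f,311,100,z=.05),'bodyend',world(f,315,294,z=.043))
E
```

```text
tail [ 0.55850919 -0.00418194  0.05      ] [ 0.57242227 -0.00802522  0.05      ] [ 0.54418772 -0.00615128  0.05      ] sh [ 0.56304335 -0.12491105  0.05      ] [ 0.53465152 -0.12282385  0.05      ] bodyend [ 0.53688166 -0.00526601  0.043     ]
```

```bash
python3 -m inch '[[0.06,0,0,0,0.0],[0.1,0,0,0,0],[0.116,0,0,0,0],[0.116,0,0,0,0],[0.116,0,0,0,0]]'; python3 -m inch '[[0,0,0,0,-0.2],[0,0,0,0,-0.4],[0,0,0,0,-0.6],[0,0,0,0,-0.6],[0,0,0,0,-0.6]]' 20; python3 - <<'E'
from h import *
f=grab('wrist','w14.png')
delta([.5480,-.1456,.0445],175.6)
E
```

```text
time: 12.83
ee_pos: [0.5552, -0.0461, 0.0444]
tcp_rot: [[0.008, -0.076, -0.997], [-0.003, -0.997, 0.076], [-1.0, 0.002, -0.009]]
contact_force: [-0.8, 0.5, 0.1]
width: 0.499
time: 13.25
ee_pos: [0.5561, -0.0466, 0.0453]
tcp_rot: [[0.011, -0.077, -0.997], [-0.004, -0.997, 0.077], [-1.0, 0.003, -0.011]]
contact_force: [0.6, -1.4, 1.9]
width: 0.317
tcp [ 0.5561 -0.0465  0.0453] zang 175.61 w 0.318 F [ 2.2  -1.42  1.34] t 13.3
delta mm [ 1.1 99.4  0.5] share [0.0038 0.3313 0.0017] twist deg 0.01 share 0.0 rows>= 3.0
```

View pics/w14.png

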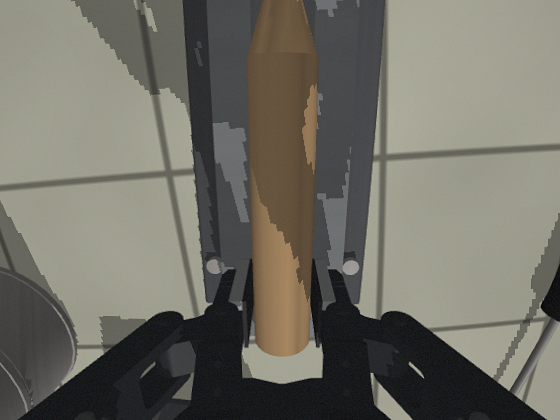

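```bash
python3 -m inch '[[0,0.02,0,0,-0.6],[0,0.04,0,0,-0.6],[0,0.06,0,0,-0.6],[0,0.08,0,0,-0.6],[0,0.1,0,0,-0.6],[0,0.12,0,0,-0.6],[0,0.14,0,0,-0.6],[0,0.14,0,0,-0.6]]'; python3 - <<'E'
from h import *
f=grab('wrist','w15.png')
E
```

```text
time: 13.97
ee_pos: [0.5527, -0.0901, 0.0453]
tcp_rot: [[0.01, -0.078, -0.997], [-0.005, -0.997, 0.078], [-1.0, 0.005, -0.011]]
contact_force: [0.9, -0.0, -0.6]
width: 0.314
```

View pics/w15.png

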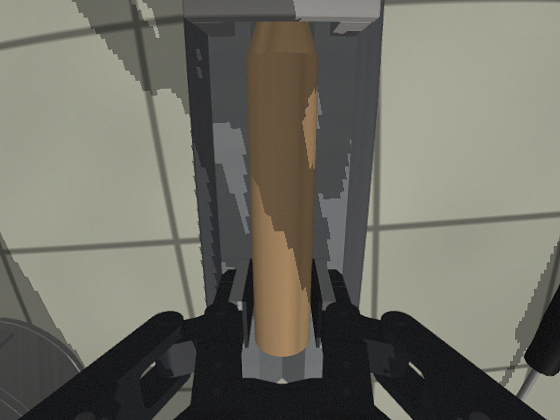

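```bash
python3 -m inch '[[0,0.02,0,0,-0.6],[0,0.04,0,0,-0.6],[0,0.06,0,0,-0.6],[0,0.08,0,0,-0.6],[0,0.1,0,0,-0.6],[0,0.12,0,0,-0.6],[0,0.14,0,0,-0.6],[0,0.16,0,0,-0.6]]'; python3 - <<'E'
from h import *
f=grab('wrist','w16.png')
f=grab('top','t16.png');cv2.imwrite('pics/t16z.png',cv2.resize(f['color'][190:260,330:430],(800,560),interpolation=cv2.INTER_CUBIC))
f=grab('side','s16.png');cv2.imwrite('pics/s16z.png',cv2.resize(f['color'][230:310,310:390],(600,600),interpolation=cv2.INTER_CUBIC))
delta([.5480,-.1456,.0445],175.6)
E
```

```text
time: 14.68
ee_pos: [0.5488, -0.1381, 0.0455]
tcp_rot: [[0.01, -0.078, -0.997], [-0.005, -0.997, 0.078], [-1.0, 0.004, -0.01]]
contact_force: [0.9, -0.9, -0.1]
width: 0.32
tcp [ 0.5488 -0.1384  0.0455] zang 175.47 w 0.313 F [ 1.16 -0.66 -0.42] t 14.8333
delta mm [1.  7.3 0.2] share [0.0034 0.0242 0.0006] twist deg -0.13 share -0.0007 rows>= 1.0
```

View pics/w16.png

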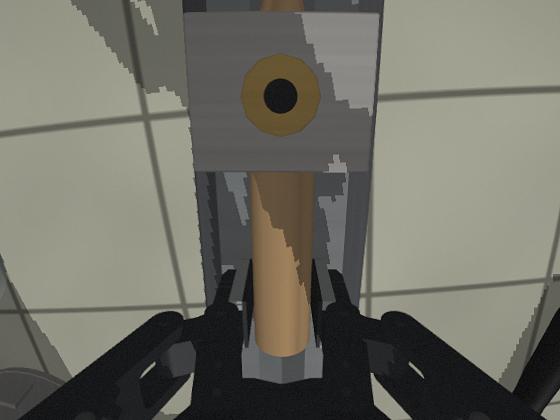

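View pics/t16z.png

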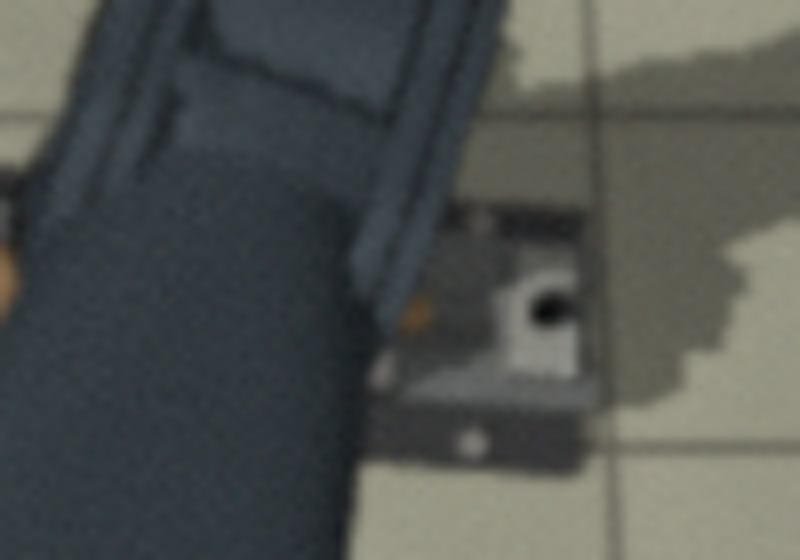

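View pics/s16z.png

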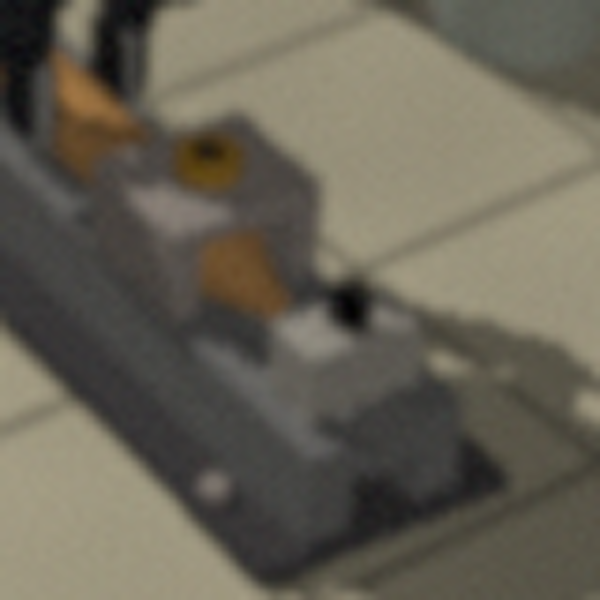

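```bash
python3 - <<'E'
from h import *
f=dict(np.load('/tmp/top.npz'))
T=lambda x,y:(330+x/8-.44,190+y/8-.44)
n=world(f,*T(433,312),z=.05);print('nose',n)
for x in(492,498,505,512): print(x,'z70',world(f,*T(x,320),z=.07)[:2],'z47',world(f,*T(x,320),z=.047)[:2])
g=cv2.cvtColor(f['color'],cv2.COLOR_BGR2GRAY);print(g[226:238,380:404])
g=dict(np.load('/tmp/wrist.npz'))
E
```

```text
nose [ 0.53844548 -0.26618439  0.05      ]
492 z70 [ 0.53270043 -0.28231207] z47 [ 0.53589006 -0.28789558]
498 z70 [ 0.53269037 -0.28442641] z47 [ 0.53587982 -0.29004824]
505 z70 [ 0.53267861 -0.28689346] z47 [ 0.53586785 -0.29256002]
512 z70 [ 0.53266683 -0.28936088] z47 [ 0.53585585 -0.29507215]
[[ 66  58  57  57  59  57  55  59  58  57  59  73  88 102 116 126 119  97
   77  72  78  78  62  58]
 [ 64  61  63  60  58  58  54  54  56  57  62  79 100 110 128 123  90  57
   38  35  48  57  59  64]
 [ 63  65  67  67  60  60  58  57  58  59  63  77  99 112 129 121  71  29
   15  22  32  45  55  64]
 [ 66  72  70  69  60  55  58  57  58  58  61  73  95 114 131 122  68  23
   19  28  46  54  55  65]
 [ 64  66  67  58  52  52  53  56  55  56  56  67  93 113 130 125  93  65
   55  66  82  91  71  69]
 [ 54  59  55  56  51  49  51  50  53  54  54  66  91 114 132 133 123 110
  108 114 123 119  83  73]
 [ 54  54  51  53  53  52  52  48  53  51  56  67  91 109 128 136 136 130
  130 134 136 128  87  74]
 [ 55  54  53  55  54  55  53  54  56  59  65  76  94 113 130 136 135 136
  136 134 136 128  85  68]
 [ 60  57  57  60  61  58  59  61  65  77  84  92 101 117 137 140 137 137
  138 136 139 127  83  66]
 [ 59  63  63  61  63  68  68  69  77  91  94  96 105 117 133 136 134 134
  136 135 140 130  84  66]
 [ 59  66  65  69  76  87  87  90  93  98  98  99 105 108 110 113 118 122
  117 123 135 126  88  70]
 [ 63  69  75  87  92  94  97  99  99  97  98  99 101  95  92  97  93  99
   95  99 105  96  82  83]]
```

```bash
python3 -m inch '[[0,0.01,0,0,-0.6],[0,0.02,0,0,-0.6],[0,0.03,0,0,-0.6],[0,0.04,0,0,-0.6],[0,0.047,0,0,-0.6],[0,0.047,0,0,-0.6]]'; python3 - <<'E'
from h import *
delta([.5480,-.1456,.0445],175.6)
f=grab('top','t17.png');cv2.imwrite('pics/t17z.png',cv2.resize(f['color'][210:250,370:410],(600,600),interpolation=cv2.INTER_CUBIC))
f=grab('side','s17.png');cv2.imwrite('pics/s17z.png',cv2.resize(f['color'][230:310,310:390],(600,600),interpolation=cv2.INTER_CUBIC))
E
```

```text
time: 15.33
ee_pos: [0.5476, -0.153, 0.0455]
tcp_rot: [[0.01, -0.08, -0.997], [-0.006, -0.997, 0.079], [-1.0, 0.006, -0.01]]
contact_force: [0.8, -1.3, -1.0]
width: 0.317
tcp [ 0.5476 -0.153   0.0455] zang 175.44 w 0.317 F [ 0.84 -1.34 -0.97] t 15.3333
delta mm [ 1.  -7.4  0.2] share [ 0.0033 -0.0248  0.0006] twist deg -0.16 share -0.0009 rows>= 1.0
```

View pics/t17z.png

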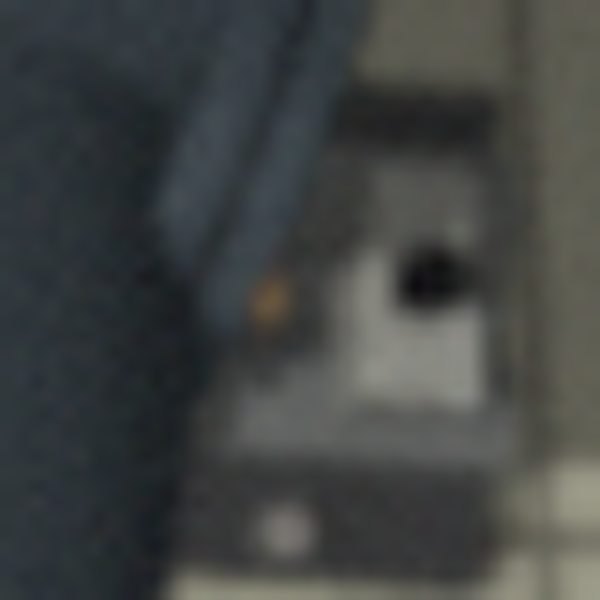

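View pics/s17z.png

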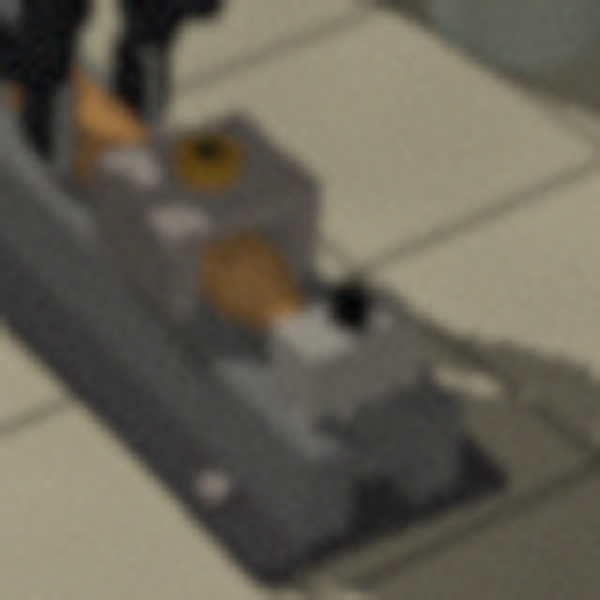

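```bash
python3 -m inch '[[0,0.005,0,0,-0.6],[0,0.01,0,0,-0.6],[0,0.013,0,0,-0.6],[0,0.013,0,0,-0.6]]'; for i in 1; do python3 -m inch '[[0,0.003,0,0,-0.6],[0,0.005,0,0,-0.6],[0,0.005,0,0,-0.6]]';done
```

```text
time: 15.77
ee_pos: [0.5472, -0.1568, 0.0455]
tcp_rot: [[0.01, -0.08, -0.997], [-0.006, -0.997, 0.079], [-1.0, 0.006, -0.01]]
contact_force: [0.6, -1.0, -0.5]
width: 0.319
time: 16.02
ee_pos: [0.5471, -0.1585, 0.0456]
tcp_rot: [[0.01, -0.08, -0.997], [-0.007, -0.997, 0.079], [-1.0, 0.006, -0.01]]
contact_force: [0.4, -0.5, -0.0]
width: 0.314
```

```bash
python3 -m inch '[[0,0.003,0,0,-0.6],[0,0.003,0,0,-0.6]]'; python3 - <<'E'
from h import *
f=grab('top','t18.png');cv2.imwrite('pics/t18z.png',cv2.resize(f['color'][210:250,370:410],(600,600),interpolation=cv2.INTER_CUBIC))
E
```

```text
time: 16.18
ee_pos: [0.547, -0.1595, 0.0455]
tcp_rot: [[0.01, -0.08, -0.997], [-0.007, -0.997, 0.08], [-1.0, 0.006, -0.01]]
contact_force: [0.6, 0.6, -0.9]
width: 0.318
```

View pics/t18z.png

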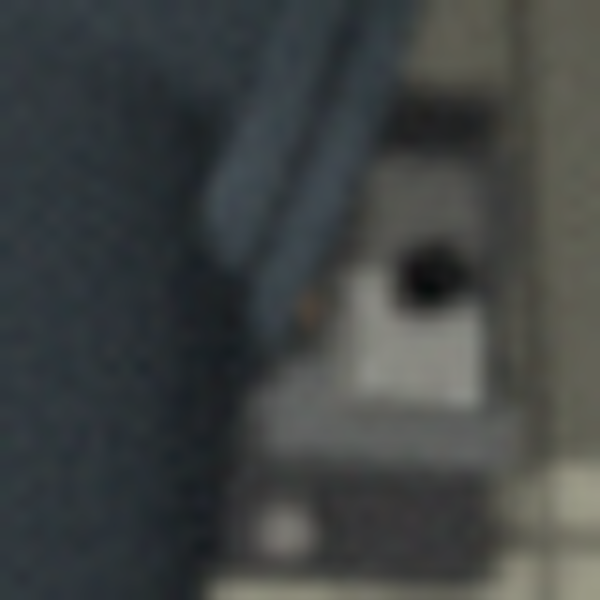

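```bash
python3 -m inch '[[0,0.003,0,0,-0.6],[0,0.003,0,0,-0.6]]'
```

```text
time: 16.4
ee_pos: [0.5469, -0.1606, 0.0456]
tcp_rot: [[0.01, -0.08, -0.997], [-0.007, -0.997, 0.08], [-1.0, 0.006, -0.01]]
contact_force: [-0.2, 1.1, -0.0]
width: 0.313
```

```bash
python3 -m inch '[[0,0.003,0,0,-0.6],[0,0.003,0,0,-0.6]]'
```

```text
time: 16.57
ee_pos: [0.5468, -0.1616, 0.0455]
tcp_rot: [[0.009, -0.08, -0.997], [-0.007, -0.997, 0.08], [-1.0, 0.006, -0.01]]
contact_force: [0.9, -0.3, -0.7]
width: 0.317
```

```bash
python3 -m inch '[[0,0.003,0,0,-0.6],[0,0.003,0,0,-0.6]]'
```

```text
time: 16.73
ee_pos: [0.5467, -0.1627, 0.0456]
tcp_rot: [[0.009, -0.08, -0.997], [-0.007, -0.997, 0.08], [-1.0, 0.006, -0.01]]
contact_force: [1.3, -0.2, 0.2]
width: 0.313
```

```bash
python3 - <<'E'
from h import *
f=grab('side','s19.png');a=cv2.resize(f['color'][240:290,330:380],(600,600),interpolation=cv2.INTER_CUBIC)
cv2.imwrite('pics/s19z.png',a)
w=grab('wrist','w19.png')
E
```

```text
(no output)
```

View pics/s19z.png

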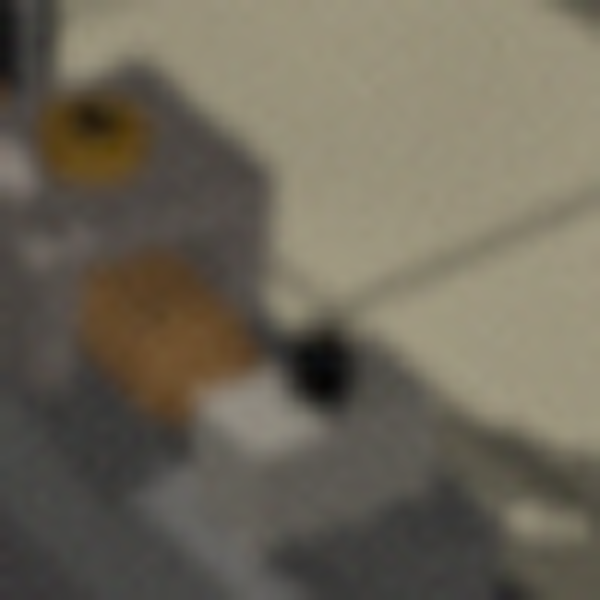

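View pics/w19.png

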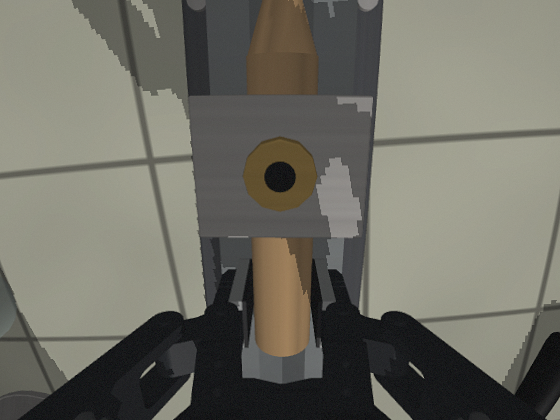

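```bash
python3 -m inch '[[0,0.003,0,0,-0.6],[0,0.003,0,0,-0.6]]'
```

```text
time: 17.0
ee_pos: [0.5466, -0.1637, 0.0456]
tcp_rot: [[0.009, -0.08, -0.997], [-0.007, -0.997, 0.08], [-1.0, 0.007, -0.01]]
contact_force: [1.5, 1.4, -0.7]
width: 0.318
```

```bash
python3 -m inch '[[0,0.003,0,0,-0.6],[0,0.003,0,0,-0.6]]'
```

```text
time: 17.17
ee_pos: [0.5466, -0.1648, 0.0456]
tcp_rot: [[0.009, -0.08, -0.997], [-0.008, -0.997, 0.08], [-1.0, 0.007, -0.01]]
contact_force: [1.0, 0.6, -0.2]
width: 0.317
```

```bash
python3 - <<'E'
from h import *
f=grab('wrist','w20.png'); s=robot.get_state()
n=world(f,282,354,z=.045); print('tail',n,'tcp',s['ee_pos'],s['contact_force'])
print('nose est',n+.16*np.array([-.077,-.997,0]))
for r in range(330,370,4): print(r,np.round(world(f,282,r),4))
b=[np.round(world(f,u,v,z=.078),4) for u,v in((189,97),(371,97))]; print(b)
t=grab('top','t20.png');cv2.imwrite('pics/t20z.png',cv2.resize(t['color'][210:250,370:410],(600,600),interpolation=cv2.INTER_CUBIC))
E
```

```text
tail [ 0.54983681 -0.11345776  0.045     ] tcp [ 0.54654789 -0.16476901  0.04553312] [ 0.95273308 -0.01217265 -0.9436349 ]
nose est [ 0.53751681 -0.27297776  0.045     ]
330 [ 0.5471 -0.1458  0.0646]
334 [ 0.5472 -0.1438  0.0649]
338 [ 0.5475 -0.1407  0.0639]
342 [ 0.5476 -0.139   0.0648]
346 [ 0.5479 -0.136   0.064 ]
350 [ 0.548  -0.1342  0.0647]
354 [ 0.5482 -0.1319  0.0649]
358 [ 0.5513 -0.0962  0.0298]
362 [ 0.5514 -0.0948  0.0317]
366 [ 0.5518 -0.0909  0.0309]
[array([ 0.5688, -0.2494,  0.078 ]), array([ 0.5105, -0.2447,  0.078 ])]
```

View pics/t20z.png

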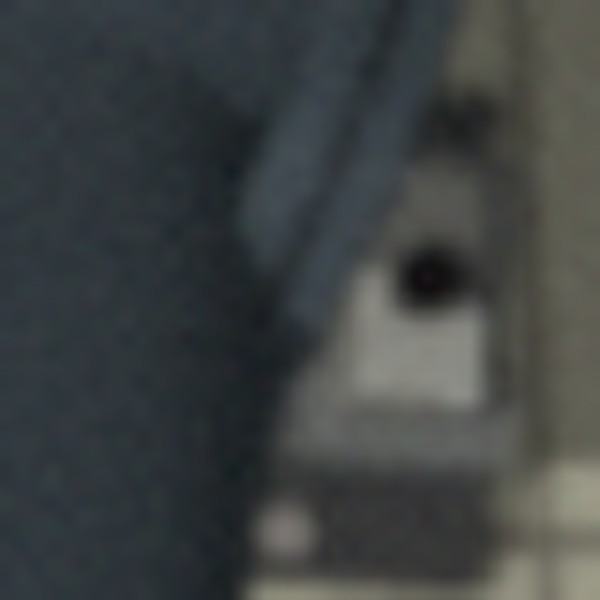

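View pics/w20.png

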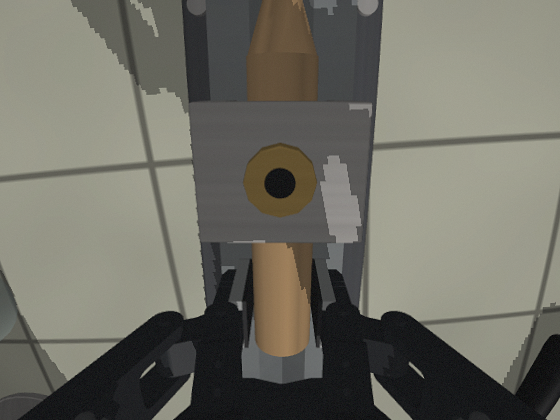

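```bash
python3 -m inch '[[0,0.003,0,0,-0.6],[0,0.003,0,0,-0.6]]'
```

```text
time: 17.43
ee_pos: [0.5466, -0.1648, 0.0456]
tcp_rot: [[0.01, -0.08, -0.997], [-0.006, -0.997, 0.08], [-1.0, 0.005, -0.01]]
contact_force: [-0.2, 2.5, -0.5]
width: 0.314
```

```bash
python3 -m inch '[[0,0.003,0,0,-0.6],[0,0.003,0,0,-0.6]]'
```

```text
time: 17.6
ee_pos: [0.5465, -0.1648, 0.0455]
tcp_rot: [[0.01, -0.079, -0.997], [-0.004, -0.997, 0.079], [-1.0, 0.003, -0.01]]
contact_force: [1.3, 4.7, -0.2]
width: 0.318
```

```bash
python3 - <<'E'
from h import *
f=grab('side','s21.png');a=cv2.resize(f['color'][240:290,330:380],(600,600),interpolation=cv2.INTER_CUBIC)
cv2.imwrite('pics/s21z.png',a)
for n in ('s0','side0','s7','s11','s16','s17','s19','s21'):
    c=cv2.imread(f'pics/{n}.png')
    if c is None: continue
    g=c.min(2).astype(float)
    # knob dark centroid
    r=60-np.minimum(g[262:282,348:366],60); v,u=np.mgrid[262:282,348:366]
    r=np.maximum(r-20,0); print(n,(u*r).sum()/r.sum(),(v*r).sum()/r.sum())
E
```

```text
side0 356.11583924349884 270.2884160756501
s7 356.1184433164129 270.4010152284264
s11 356.2821782178218 270.30445544554453
s16 356.2352941176471 270.331550802139
s17 356.2762148337596 270.31202046035804
s19 356.3488372093023 270.2764857881137
s21 356.3447432762836 270.2885085574572[ WARN:0@1.494] global loadsave.cpp:275 findDecoder imread_('pics/s0.png'): can't open/read file: check file path/integrity
```

View pics/s21z.png

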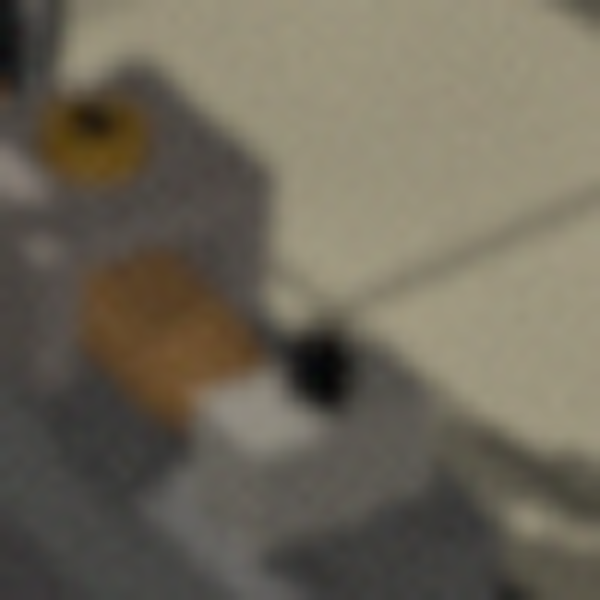

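```bash
python3 -m inch '[[0,0.001,0,0,-0.6],[0,0.001,0,0,-0.36],[0,0.001,0,0,-0.3],[0,0.001,0,0,-0.2],[0,0.001,0,0,-0.1],[0,0.001,0,0,0],[0,0.001,0,0,0]]'; python3 -m inch '[[-0.03,0,0,0,0],[-0.1,0,0,0,0],[-0.2,0,0,0,0],[-0.3,0,0,0,0],[-0.3,-0.1,0,0,0],[-0.3,-0.1,0,0,0]]';python3 - <<'E'
from h import *
f=grab('wrist','w22.png')
f=grab('side','s22.png');a=cv2.resize(f['color'][240:290,330:380],(600,600),interpolation=cv2.INTER_CUBIC)
cv2.imwrite('pics/s22z.png',a)
delta([.5465,-.245,.16],175.6)
E
```

```text
time: 18.23
ee_pos: [0.5464, -0.1657, 0.0456]
tcp_rot: [[0.01, -0.08, -0.997], [-0.005, -0.997, 0.08], [-1.0, 0.004, -0.01]]
contact_force: [-0.0, -0.2, -0.0]
width: 0.499
time: 18.73
ee_pos: [0.5502, -0.1331, 0.1398]
tcp_rot: [[0.016, -0.078, -0.997], [-0.004, -0.997, 0.077], [-1.0, 0.003, -0.017]]
contact_force: [-0.4, 0.1, -0.1]
width: 0.503
tcp [ 0.5483 -0.135   0.1366] zang 175.51 w 0.497 F [ 0.35 -0.13 -1.22] t 18.8333
delta mm [-22.8 109.9  -7. ] share [-0.0761  0.3665 -0.0234] twist deg -0.09 share -0.0005 rows>= 3.0
```

View pics/w22.png

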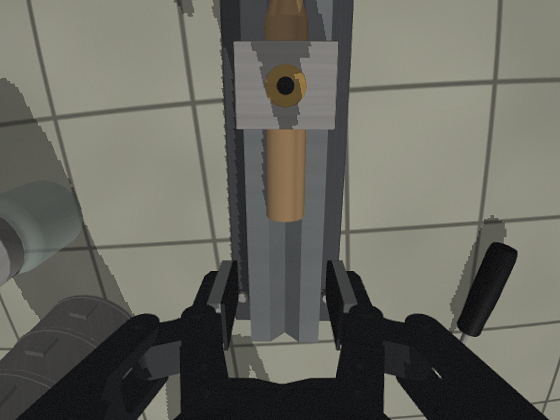

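View pics/s22z.png

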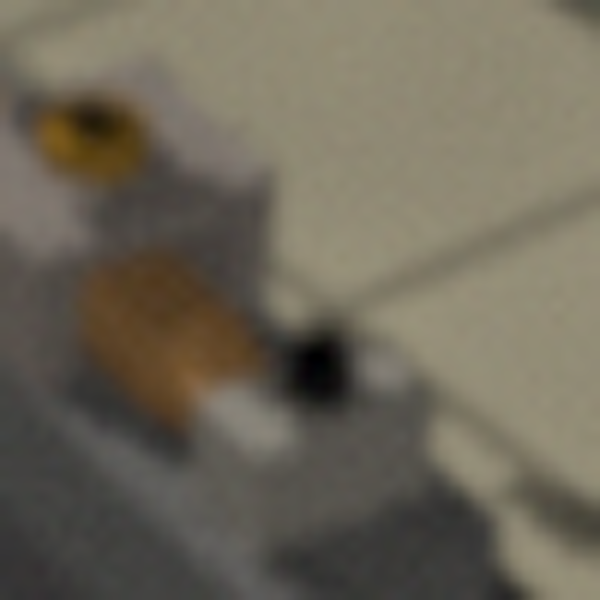

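```bash
python3 -m inch '[[-0.05,0,0,0,0],[-0.1,0.05,0,0,0],[-0.1,0.15,0,0,0],[-0.1,0.25,0,0,0],[-0.1,0.33,0,0,0],[-0.1,0.35,0,0,0],[-0.1,0.35,0,0,0]]';python3 - <<'E'
from h import *
f=grab('wrist','w23.png')
cv2.imwrite('pics/w23z.png',cv2.resize(f['color'][60:260,180:380],(600,600),interpolation=cv2.INTER_CUBIC))
E
```

```text
time: 19.42
ee_pos: [0.5388, -0.2417, 0.166]
tcp_rot: [[0.009, -0.082, -0.997], [-0.005, -0.997, 0.082], [-1.0, 0.005, -0.01]]
contact_force: [-0.3, 0.2, 0.2]
width: 0.501
```

View pics/w23z.png

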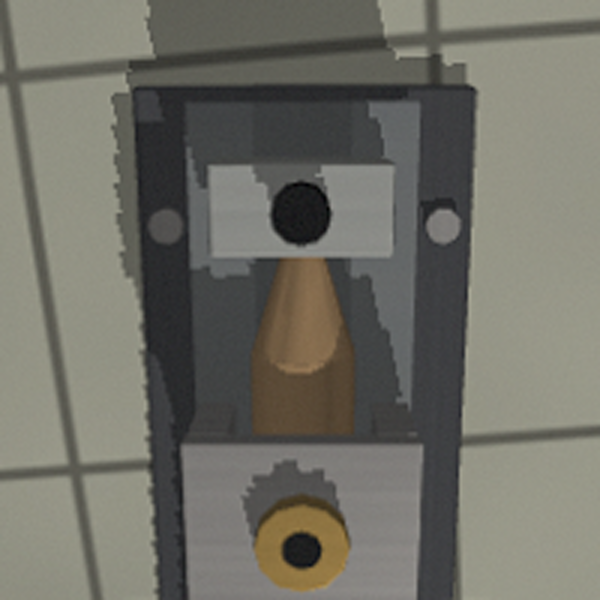

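```bash
python3 - <<'E'
from h import *
f=dict(np.load('/tmp/wrist.npz'))
s=world(f,280.3,60+372/3,z=.064);e=world(f,280.3,60+256.5/3,z=.07);b=world(f,280.3,60+440/3,z=.078)
w=[world(f,180+x/3,60+345/3,z=.05) for x in(251,355)]
print(s,e,b,np.linalg.norm((s-e)[:2])*1000, w, 'stop x',35+50-15+0)
a=world(f,180+209/3,60+256.5/3,z=.07);c=world(f,180+393/3,60+256.5/3,z=.07);print(np.linalg.norm(a-c))
t=grab('top','t23.png'); g0=cv2.cvtColor(cv2.imread('pics/top0.png'),6).astype(np.float32);g1=cv2.cvtColor(t['color'],6).astype(np.float32)
print('stop shift px',cv2.phaseCorrelate(g0[218:242,388:406],g1[218:242,388:406],cv2.createHanningWindow((18,24),cv2.CV_32F)))
E
```

```text
[ 0.53870678 -0.2593825   0.064     ] [ 0.53613576 -0.28947732  0.07      ] [ 0.53962782 -0.24592256  0.078     ] 30.20444255644953 [array([ 0.55186715, -0.26412834,  0.05      ]), array([ 0.52421917, -0.26194215,  0.05      ])] stop x 70
0.04407844186055917
stop shift px ((0.3003514870880686, -0.24981670827391333), 0.24051228910684586)
```

View pics/t23.png

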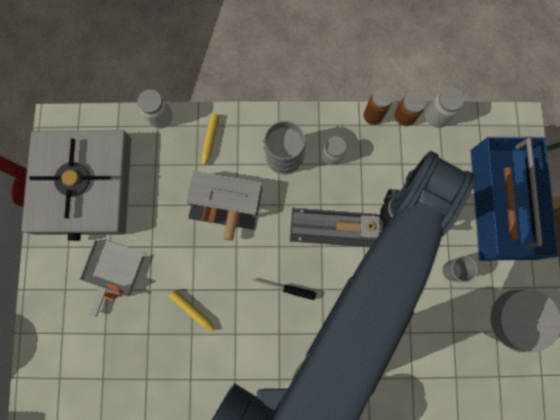

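```bash
python3 -m inch '[[0,-0.08,0,0,0],[0,-0.15,0,0,0],[0.06,-0.17,0,0,0],[0.1,-0.17,0,0,0],[0.12,-0.17,0,0,0],[0.12,-0.17,0,0,0],[0.12,-0.17,0,0,0]]';python3 - <<'E'
from h import *
f=grab('wrist','w24.png')
cv2.imwrite('pics/w24z.png',cv2.resize(f['color'][0:150,205:355],(600,600),interpolation=cv2.INTER_CUBIC))
print(f['eye'])
E
```

```text
time: 20.1
ee_pos: [0.543, -0.1884, 0.1293]
tcp_rot: [[0.008, -0.079, -0.997], [-0.004, -0.997, 0.079], [-1.0, 0.003, -0.008]]
contact_force: [-0.2, -0.3, -0.3]
width: 0.504
[ 0.53458417 -0.27165912  0.27233006]
```

View pics/w24z.png

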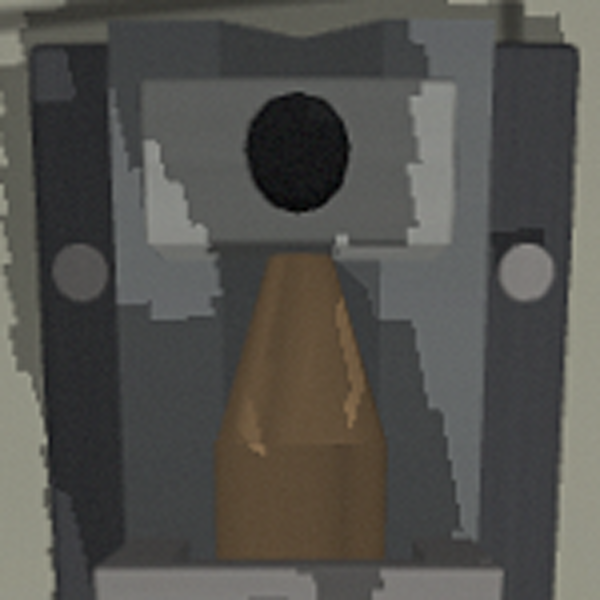

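```bash
python3 -m inch '[[-0.1,0,0,0,0],[-0.2,0,0,0,0],[-0.2,0,0,0,0],[-0.2,0,0,0,0],[-0.2,0,0,0,0]]';python3 - <<'E'
from h import *
f=dict(np.load('/tmp/wrist.npz'));Z=lambda x,y:(205+x/4-.375,y/4-.375)
print('nose',world(f,*Z(300,253),z=.055),'face',world(f,*Z(300,245),z=.07))
g=grab('side','s25.png')['color'].min(2).astype(float)
r=np.maximum(40-np.minimum(g[262:282,348:366],60),0);v,u=np.mgrid[262:282,348:366];print('knob',(u*r).sum()/r.sum(),(v*r).sum()/r.sum())
print(robot.hand_in())
E
```

```text
time: 20.57
ee_pos: [0.5434, -0.1893, 0.1911]
tcp_rot: [[0.011, -0.08, -0.997], [-0.005, -0.997, 0.08], [-1.0, 0.004, -0.011]]
contact_force: [0.0, -0.3, 0.2]
width: 0.5
nose [ 0.53623102 -0.28979967  0.055     ] face [ 0.53603153 -0.28961794  0.07      ]
knob 356.14987714987717 270.36609336609337
the job is handed in; nothing more can be done
None
```

I drew the tapered handle out of the riser by its nose half and released it in the open groove. I then took it again nearer the tail and pushed it under the bridge until it touched the stop. I let go, backed the gripper clear and handed the job in at about 20.6 s.

**Last checks:**
- **Nose against stop:** in the final close-up, nose and stop face lie within about 0.3 mm of each other. An earlier, more oblique view suggested a gap of about 2 mm, and I trust the close-up more.
- **Stop setting:** the wrist force rose to about 4.7 N at contact, below the 14 N that would shift the stop. The stop's knob sits within 0.1 px of where it started in the side camera. A second shift check from the top camera was unusable because the arm blocked the view.
- **Release and surroundings:** the handle lies in the groove with the fingers off it. The blunt handle, the hex key and the other bystanders visible in the top view looked unmoved; I did not measure them.

**What did not go as planned:**
- **First grips at the riser:** two closings sat a little high and met about 6 N of upward force, so I opened and gripped again lower.
- **Placing in the groove:** because of that lower grip, the fingertips touched the jig's flat tops (about 7 N) before the handle was seated. I raised slightly, recentred and opened slowly. The handle dropped about 8 mm into the V and seated.

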